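Seat tube stoppers in a hand-lever press

TASK

The ribbed rubber stoppers of two tubes in the black rack stand proud of the glass, only part-way in. With the press lever still locked up, set these tubes one after the other, upright, into the two bores of the stopper press; then flip the thumb catch on the right side of the press down as far as it goes, pull the lever over and down towards you until both stoppers are fully home, and finish while still holding the lever down, because it springs up when let go. Leave the rest of the bench where it is and do not let a tube fall over.

Things in the scene. Friction and masses are not known exactly. Their poses are not given: they have to be found in the camera images.
- press: White stopper press, fixed; base 176 x 200 mm (x, y), origin at the centre of its underside, -x the front, +z up. 15 mm ahead of the origin lies the grey nest block (44 x 112 mm, top at 44 mm) with two bores. Behind it, 77 mm left and right, two aluminium cheeks (74 mm in x, 8 mm thick, front half 84 mm high, rear 140) carry the lever shaft. The raised lever leans back, clear of the bores
- bore_1 (a point): Centre of the flat floor of the left bore (the two bores are 52 mm apart along the press's y). Bore 15 mm wide with a 2 mm chamfer, 30 mm deep, its mouth 44 mm and floor 14 mm above the bench; any tube may go into any bore
- bore_2 (a point): Centre of the flat floor of the right bore (the two bores are 52 mm apart along the press's y). Bore 15 mm wide with a 2 mm chamfer, 30 mm deep, its mouth 44 mm and floor 14 mm above the bench; any tube may go into any bore
- tube_1: Loose clear glass tube, white label, wide ribbed grey rubber stopper, 26 g; stands in a rack cell (foot 3 mm above the bench, 0.7 mm play). Origin: centre of the foot, +z along the tube. Glass 12 mm in diameter, 75 mm long; stopper head 15 mm in diameter, 14 mm high, its underside 79 mm above the foot while proud, 75 mm when home. Grip the glass 45 to 65 mm above the foot
- tube_1_stopper (a joint): How far the stopper of tube_1 is pushed in, m: about 0 = standing 4 mm proud, 0.004 = fully home. Tight: needs about 8 N and stays where it is pushed
- tube_2: Loose clear glass tube, white label, wide ribbed grey rubber stopper, 26 g; stands in a rack cell (foot 3 mm above the bench, 0.7 mm play). Origin: centre of the foot, +z along the tube. Glass 12 mm in diameter, 75 mm long; stopper head 15 mm in diameter, 14 mm high, its underside 79 mm above the foot while proud, 75 mm when home. Grip the glass 45 to 65 mm above the foot
- tube_2_stopper (a joint): How far the stopper of tube_2 is pushed in, m: about 0 = standing 4 mm proud, 0.004 = fully home. Tight: needs about 8 N and stays where it is pushed
- rack: Black low tube rack, 83 x 162 x 28 mm, fixed, long along its own y, origin at the centre of its underside. The two tubes stand in its middle row, 62 mm apart; three other tubes with smooth caps that sit right on the glass (up to 94 mm above the bench) stand near its +y end and are not part of the job
- lever (a joint): Press lever, rad: 0 = raised (30 degrees back from upright), 2.094 = level, pointing to the front, presser plate has both stoppers home (it meets proud ones at about 2.04; end stop 2.14). Turns about the press's y through lever_hinge. A spring lifts it to 0 when let go (2 to 5 N at the grip); the stoppers add about 8 N. Locked (0.1 rad of play) until the catch is flipped
- lever_grip (a point): Middle of the lever's grip, a round black crossbar along the press's y, 18 mm in diameter, 110 mm long, 145 mm from the hinge, fixed to the lever (it does not spin, so hook it or hold it lightly). About 244 mm above the bench when raised, 118 mm when level. At the level end the grip is 75 mm in front of the row of tubes
- lever_hinge (a point): Middle of the lever's hinge shaft, 118 mm above the bench; the shaft runs along the press's y
- catch (a joint): Angle of the safety catch, rad: 0 = locking (thumb lever pointing forward and 35 degrees up), 0.90 = flipped fully down, lever free. Turns about the press's y axis through catch_hinge. A friction pivot: it stays where it is left; under 2 N on the thumb pad turns it
- catch_tab (a point): Middle of the top of the black ribbed thumb pad (26 x 34 mm, 6 mm thick) at the end of the catch, outside the right (-y) cheek, 51 mm from its hinge; moves with it: about 109 mm above the bench when locking, 68 mm when flipped. Press it down from above
- catch_hinge (a point): Hinge of the safety catch, on the outer side of the right cheek, 76 mm above the bench
- timer: Small white bench timer, 62 x 66 x 18 mm; a bystander to be left where it is
- slides: Slide box, 32 x 82 x 30 mm; a bystander to be left where it is
- pipette: Pipette lying near the front edge, 43 x 220 x 25 mm; a bystander to be left where it is
- pen: Marker pen lying near the front edge, 128 mm long; a bystander to be left where it is

How it is judged:
On the way, in this order (a step that is already met when the one before it is completed fails the run):
1. both tubes stand in the bores and are let go, lever still up and locked (((horizontal distance between tube_1 and bore_1 below 0.004 m and z of tube_1 in the frame of bore_1 below 0.004 m) or (horizontal distance between tube_1 and bore_2 below 0.004 m and z of tube_1 in the frame of bore_2 below 0.004 m)) and angle between each of tube_1, tube_2's own z axis and vertical below 0.15 rad and ((horizontal distance between tube_2 and bore_1 below 0.004 m and z of tube_2 in the frame of bore_1 below 0.004 m) or (horizontal distance between tube_2 and bore_2 below 0.004 m and z of tube_2 in the frame of bore_2 below 0.004 m)) and contact force between the fingers and tube_1 below 0.1 N and contact force between the fingers and tube_2 below 0.1 N and value of joint lever below 0.2 rad and value of joint catch below 0.3 rad), for 0.2 s.
2. the catch is flipped down while the lever is still up (value of joint lever below 0.2 rad and value of joint catch above 0.75 rad), for 0.1 s.
At the end, for the whole second after the job is handed in: Both tubes stand in bores (foot within 4 mm of the floor centre, across and up; tilt under 0.15 rad), both stoppers are pushed in by more than 3 of 4 mm, the catch is past 0.75 rad, and the fingers hold the lever down beyond 2.05 rad with more than 1.5 N (((horizontal distance between tube_1 and bore_1 below 0.004 m and z of tube_1 in the frame of bore_1 below 0.004 m) or (horizontal distance between tube_1 and bore_2 below 0.004 m and z of tube_1 in the frame of bore_2 below 0.004 m)) and angle between each of tube_1, tube_2's own z axis and vertical below 0.15 rad and ((horizontal distance between tube_2 and bore_1 below 0.004 m and z of tube_2 in the frame of bore_1 below 0.004 m) or (horizontal distance between tube_2 and bore_2 below 0.004 m and z of tube_2 in the frame of bore_2 below 0.004 m)) and value of joint each of tube_1_stopper, tube_2_stopper above 0.003 m and value of joint lever above 2.05 rad and value of joint catch above 0.75 rad and contact force between the fingers and lever above 1.5 N); the arm keeps its last pose, push and grip.
It fails at once if a bystander on the bench is shifted by more than 40 mm (distance of any of timer, slides, pipette, pen from where it was at the start of the episode above 0.04 m).
It fails at once if a tube falls over (tilts more than 1 rad) (angle between any of tube_1, tube_2's own z axis and vertical above 1 rad).
It also fails if it takes over 72 s, if anything falls off the work surface, if the arm or the gripper's body presses on something with over 40 N, if the wrist force passes 120 N, or if a joint passes its speed limit or range.

ROBOT

A 7-joint arm with a two-finger parallel gripper is mounted at the origin on a cart in front of the work surface, level with it; the furniture and walls round the work are solid. World frame = base frame: x ahead of the robot, y to its left, z up, the work surface at z = 0. Lengths are in m, angles in rad, forces in N, time in s.
With the tool pointing down it reaches from about 0.35 to 0.9 m from the base axis. Payload 8.1 kg.
Tool frame: the origin (TCP) lies midway between the tips of the shut fingers; the grasp point (between the pads) lies 19 mm behind it; x points along the fingers, z is the direction in which the jaws open and shut, and the axes are right-handed (so a half turn about x gives the same grasp; the last joint's range is limited). The gripper opens to 92 mm and grips with 3 to 60 N. Pads are 19 mm wide; open, the fingers measure 130 mm over their backs; the gripper's body (75 mm by 190 mm) begins 47 mm behind the grasp point.
Start: joints at [-1.274, 0.434, 0.025, 1.573, -0.012, 1.134, -0.075], TCP at [0.243, 0.576, 0.227] pointing down, gripper open.
Joint ranges: [-2.62, 2.62], [-0.44, 2.09], [-1.27, 1.32], [0.08, 2.57], [-1.32, 4.46], [0.12, 2], [-2.74, 2.74]. Speed limits (rad/s): [2.22, 2.22, 3.01, 3.01, 3.14, 3.14, 3.14].

INTERFACE

Orientations are given as a rotation vector (axis times angle).
In Python, from cell import arm, optics, finder gives the robot as it stands.
- The arm moves only by the tool send_rows, never from a script. Its argument "rows" is a list that holds one entry, the list of rows, each a list of 7 numbers: the shift along the tool's x, y, z in mm, then the turn, a rotation vector about the tool's x, y, z in degrees, then the opening in per cent of the stroke, from 0 (shut) to 100 (fully open). A call has exactly 8 rows; each row is the pose to reach, as a shift and turn from the pose commanded when the call began, along the tool's axes at that moment; what a row does not reach only later rows make up. A row lasts 1/10 s, in which the tool goes at most 50 mm and 8.59 degrees, less where a joint would pass 70% of its speed; a pose out of reach is approached as far as the arm can. A call with a gripper value outside its range is refused whole. The fingers move at their own pace and stop on an object; "grip_force" is the grip in N (left out, the last holds). Time passes only in rows, so rows that repeat a pose let the fingers close, or fill a call up. It gives the time, the measured TCP pose, the force and the opening at its end, in the units of the state.
- arm.observe(): the state, without advancing time (a new reading comes with each control period).
- optics.get_image(name): name is "side" or "top"; returns (picture, depth): 400x640x3 uint8, red, green, blue; 400x640 float32, m along the optical axis (not along the pixel's ray), 0 where there is no reading.
- optics.get_calibration(name): a dict with "camera_matrix" (3x3 intrinsics, pixels), "position" and "orientation" of the camera in the world. Camera axes: x right, y up, looking along -z (the intrinsics and any distortion apply to the point x, -y, -z); pixel columns grow to the right and rows downward; lengths in m; the calibration is good to about 2 mm. A picture is of the moment at which its call begins. get_calibration takes no time and is no camera call.
- arm.sign_off(): hands the job in, once; it reports no verdict.
Trained networks look in the newest picture that a camera, given by its name, has taken for a name from the list of things; names that differ only in an ending like _2 or _b are one class to them, and where a whole thing is asked for, a point or a joint stands for the part that bears it (a point fixed in the world has none). Each returns a list of dicts, best first, with "confidence" (0 to 1); they miss things now and then, are a little off and sometimes report something else, mostly with a low value. They report only what shows in the picture. A call takes as long as a camera call.
- finder.search_frame(camera, thing): "bbox" ([left, top, width, height] in pixels, round what is visible of it).
- finder.regions_of(camera, thing): "region" (400x640 bool, what is visible of it) and "bbox" ([left, top, width, height] in pixels, round what is visible of it).
- finder.place_of(camera, thing): "xy" ([column, row] in pixels: a listed point, or the origin of a listed thing).
The state is a dict: "clock": time; "joints": joint angles; "dq": joint speeds; "joint_efforts": joint torques, N m; "position": TCP position; "ee_rot": TCP orientation; "force": force on the tool from outside, world axes, zero at the start; "ft_torque": the same for the moment, N m; "width": opening from 0.0 (shut) to 1.0 (fully open).
Only numpy, scipy, OpenCV 4.12 (cv2) and the standard library are available. Lean on these libraries where they do the work, as an engineer would, in place of code of your own. Each camera call takes 0.05 s, during which the arm holds its last target.

## Working session

There is one attempt and no reset: what is moved stays moved. The work goes in short steps, Python scripts to look and compute and a tool call to move; the robot and the scene stay as the last step left them, time stands still between calls to the robot, and variables do not carry over. Pictures are saved under pics/ and viewed, and the job is handed in when it is done.

Besides the shell and the picture viewer there is one more tool, called after "Request:" by a JSON object that holds its "fn" and its "kwargs". send_rows: Moves the arm, as the interface text tells. Its arguments: {"type":"object","properties":{"rows":{"type":"array"},"grip_force":{"type":"number"}},"required":["rows"]}

```bash
ls; mkdir -p pics
cat > h.py <<'E'
import numpy as np, cv2
from scipy.spatial.transform import Rotation as R
from cell import arm, optics, finder
def cal(n):
    c=optics.get_calibration(n); K=np.array(c["camera_matrix"]); p=np.array(c["position"]); o=np.array(c["orientation"])
    if o.shape==(3,3): M=o
    elif o.size==3: M=R.from_rotvec(o).as_matrix()
    else: raise Exception(o)
    return K,p,M,c
def ray(n,uv):
    K,p,M,c=cal(n); x=np.linalg.inv(K)@[uv[0],uv[1],1]
    return p, M@np.array([x[0],-x[1],-1.0])   # depth 1
def atz(n,uv,z):
    p,d=ray(n,uv); return p+d*(z-p[2])/d[2]
def atd(n,uv,dep):
    p,d=ray(n,uv); return p+d*dep
def proj(n,P):
    K,p,M,c=cal(n); q=M.T@(np.asarray(P)-p); x=K@[q[0]/-q[2],-q[1]/-q[2],1]; return x[:2]
def cloud(n,dep):
    v,u=np.mgrid[0:dep.shape[0],0:dep.shape[1]]
    K,p,M,c=cal(n); x=np.linalg.inv(K)@np.stack([u.ravel(),v.ravel(),np.ones(u.size)])
    d=M@np.stack([x[0],-x[1],-np.ones(u.size)])
    return (p[:,None]+d*dep.ravel()).T.reshape(dep.shape+(3,))
def snap(n,tag):
    im,d=optics.get_image(n); cv2.imwrite(f"pics/{tag}.png",im[:,:,::-1]); np.save(f"pics/{tag}_{n}.npy",d); return im,d
E
python3 - <<'E'
from h import *
print(arm.observe())
for n in("side","top"):
    snap(n,n+"0"); print(n,optics.get_calibration(n))
    for t in ["tube_1","bore_1","lever_grip","lever_hinge","catch_tab","catch_hinge","press","rack"]:
        for r in finder.place_of(n,t)[:4]: print(t,np.round(r["xy"],1),round(r["confidence"],2))
E
```

```text
pics
{'clock': 0.0, 'joints': array([-1.27358819,  0.43518405,  0.02499952,  1.57409991, -0.01162525,
        1.13400656, -0.07510749]), 'dq': array([ 4.61207247e-04,  1.72307312e-04, -6.01034097e-04, -3.28959219e-04,
        4.58567345e-04, -1.11624579e-03,  8.12866845e-05]), 'joint_efforts': array([-3.47540145e-04, -6.67849374e+01,  9.84478109e-01, -3.14449847e+01,
       -6.06440473e-02,  4.32820350e-02,  1.65571946e-04]), 'position': array([0.24313497, 0.57520979, 0.22596838]), 'ee_rot': array([-0.91072095,  1.37350974,  0.90913663]), 'force': array([ 0.16849819, -0.39628749, -0.46470691]), 'ft_torque': array([ 0.01192306, -0.0072965 ,  0.01404071]), 'width': 1.0023579270556484}
side {'camera_matrix': array([[415.33697146,   0.        , 324.27686641],
       [  0.        , 415.33697146, 202.44162507],
       [  0.        ,   0.        ,   1.        ]]), 'position': array([0.44047538, 1.07966442, 0.58547887]), 'orientation': array([ 0.02626961, -1.78089682, -2.50388175])}
tube_1 [314.9 348.6] 0.71
tube_1 [319.4 328.2] 0.6
tube_1 [375.5 302.2] 0.22
bore_1 [315.3 261.1] 0.71
bore_1 
[... 172 characters left out ...]
tch_hinge [308.6 211.3] 0.47
press [315.7 260.7] 0.84
rack [318.4 330.3] 0.76
top {'camera_matrix': array([[458.70973574,   0.        , 317.78608691],
       [  0.        , 458.70973574, 198.77796241],
       [  0.        ,   0.        ,   1.        ]]), 'position': array([ 0.33079262, -0.06573292,  1.71679659]), 'orientation': array([ 0.10659552, -0.10277759, -1.54435176])}
tube_1 [207.3 212.4] 0.51
tube_1 [226.  217.8] 0.49
bore_1 [312.1 209.4] 0.73
bore_1 [326.4 209.8] 0.55
lever_grip [318.7 161.9] 0.62
lever_hinge [318.4 188.8] 0.63
catch_tab [348.6 206.7] 0.56
catch_hinge [342.9 195.9] 0.68
press [315.8 209.3] 0.85
press [225.5 215.7] 0.72
rack [225.3 217.2] 0.69
rack [316.2 207.7] 0.23
```

View pics/side0.png

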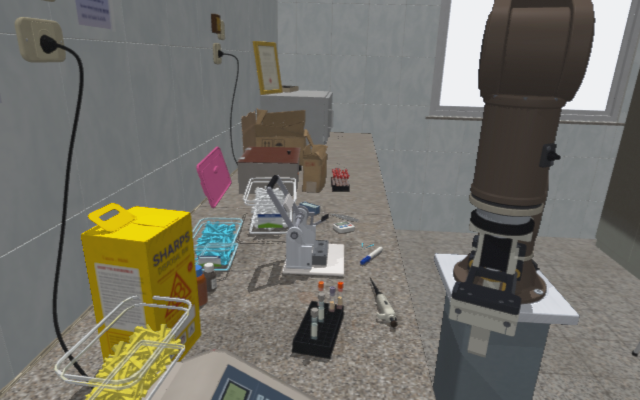

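View pics/top0.png

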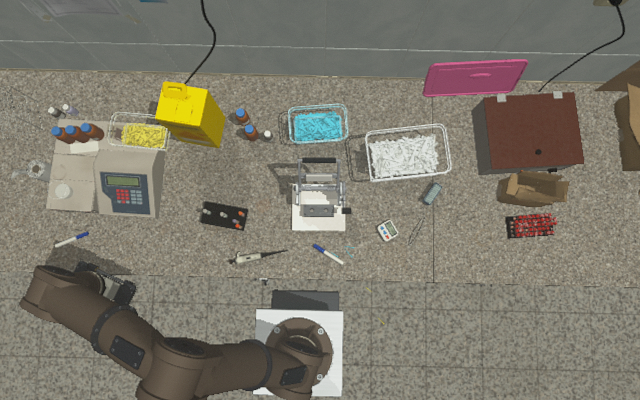

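Run:
```python
import cv2
a=cv2.imread("pics/side0.png"); cv2.imwrite("pics/side0c.png",cv2.resize(a[150:380,220:440],None,fx=2.6,fy=2.6,interpolation=cv2.INTER_CUBIC))
a=cv2.imread("pics/top0.png"); cv2.imwrite("pics/top0c.png",cv2.resize(a[140:260,180:380],None,fx=4,fy=4,interpolation=cv2.INTER_CUBIC))
```

```text
(no output)
```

View pics/side0c.png

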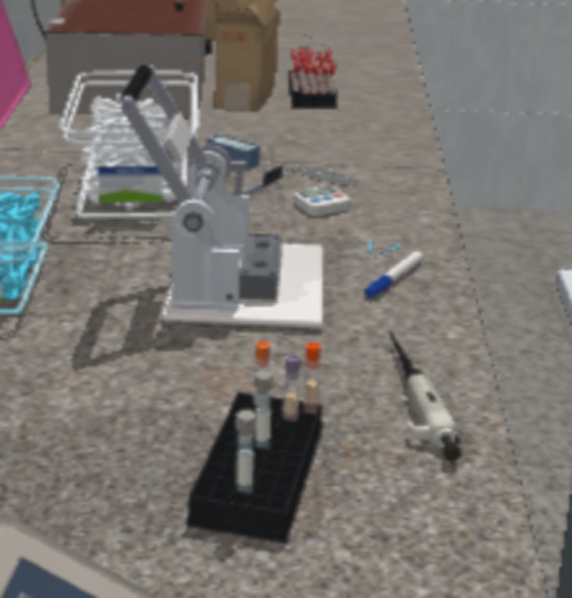

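View pics/top0c.png

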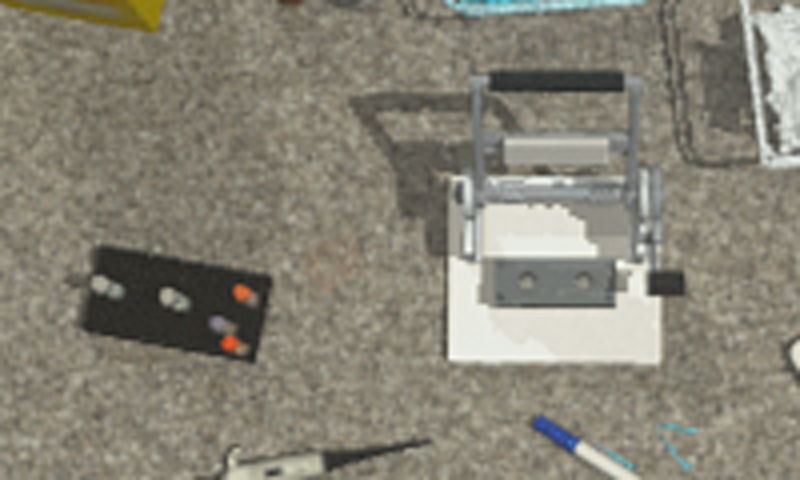

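Run:
```python
from h import *
for n in("side","top"):
    K,p,M,c=cal(n); print(n,p,M.round(3).tolist())
    d=np.load(f"pics/{n}0_{n}.npy"); P=cloud(n,d)
    for nm,z in [("tube_1",.003),("bore_1",.014),("lever_grip",.244),("lever_hinge",.118),("catch_tab",.109),("catch_hinge",.076),("press",0),("rack",0)]:
        for r in finder.place_of(n,nm)[:3]:
            print(nm,round(r["confidence"],2),np.round(r["xy"],1),atz(n,r["xy"],z).round(4), "dep",P[int(r["xy"][1]+.5),int(r["xy"][0]+.5)].round(3))
```

```text
side [0.44047538 1.07966442 0.58547887] [[-0.997, 0.046, -0.054], [-0.066, -0.327, 0.943], [0.026, 0.944, 0.329]]
tube_1 0.71 [314.9 348.6] [0.4934 0.3521 0.003 ] dep [0.492 0.37  0.017]
tube_1 0.6 [319.4 328.2] [0.4893 0.281  0.003 ] dep [0.488 0.31  0.025]
tube_1 0.22 [375.5 302.2] [0.3558 0.1595 0.003 ] dep [ 0.354  0.153 -0.   ]
bore_1 0.71 [315.3 261.1] [ 0.5255 -0.0261  0.014 ] dep [ 0.525 -0.006  0.025]
bore_1 0.65 [320.7 249.4] [ 0.5154 -0.1076  0.014 ] dep [ 0.511 -0.05   0.043]
lever_grip 0.77 [272.1 181.8] [ 0.6577 -0.0589  0.244 ] dep [ 0.653 -0.032  0.251]
lever_grip 0.54 [325.5 215.6] [0.4875 0.1916 0.244 ] dep [ 0.504 -0.155  0.109]
lever_hinge 0.78 [299.3 227.5] [ 0.5744 -0.0297  0.118 ] dep [0.57  0.017 0.136]
catch_tab 0.41 [326.4 218.3] [ 0.5018 -0.1362  0.109 ] dep [ 0.503 -0.138  0.109]
catch_hinge 0.87 [313.6 223.1] [ 0.5449 -0.1721  0.076 ] dep [ 0.542 -0.153  0.084]
catch_hinge 0.47 [308.6 211.3] [ 0.5722 -0.2793  0.076 ] dep [ 0.589 -0.47   0.006]
press 0.84 [315.7 260.7] [ 0.5266 -0.056   0.    ] dep [ 0.522 -0.001  0.027]
rack 0.76 [318.4 330.3] [0.4912 0.2
[... 384 characters left out ...]
55 [326.4 209.8] [ 0.5191 -0.092   0.014 ] dep [ 0.517 -0.09   0.022]
lever_grip 0.62 [318.7 161.9] [ 0.6508 -0.0598  0.244 ] dep [ 0.65  -0.061  0.246]
lever_hinge 0.63 [318.4 188.8] [ 0.5814 -0.0605  0.118 ] dep [ 0.58  -0.059  0.124]
catch_tab 0.56 [348.6 206.7] [ 0.5215 -0.1686  0.109 ] dep [ 0.521 -0.17   0.104]
catch_hinge 0.68 [342.9 195.9] [ 0.5641 -0.1495  0.076 ] dep [ 0.557 -0.147  0.124]
press 0.85 [315.8 209.3] [ 0.5216 -0.0522  0.    ] dep [ 0.517 -0.053  0.049]
press 0.72 [225.5 215.7] [0.4893 0.2865 0.    ] dep [0.485 0.278 0.034]
rack 0.69 [225.3 217.2] [0.4836 0.2869 0.    ] dep [0.484 0.288 0.002]
rack 0.23 [316.2 207.7] [ 0.5277 -0.0536  0.    ] dep [ 0.521 -0.053  0.046]
```

Run:
```python
from h import *
ims={n:cv2.imread(f"pics/{n}0.png") for n in("side","top")}
C={n:cloud(n,np.load(f"pics/{n}0_{n}.npy")) for n in("side","top")}
def box(n,lo,hi):
    P=C[n]; m=np.all((P>lo)&(P<hi),2); return m
for n in C:
    m=box(n,[.40,.2,.055],[.58,.40,.11]); k,l,st,ce=cv2.connectedComponentsWithStats(m.astype(np.uint8))
    for i in range(1,k):
        if st[i,4]<3: continue
        q=C[n][l==i]; v,u=np.nonzero(l==i)
        print(n,st[i],ce[i].round(1),"mean",q.mean(0).round(4),"zmax",q[:,2].max().round(4), "col",ims[n][l==i].mean(0).round())
        w=q[:,2]>q[:,2].max()-.008; print("   top:",w.sum(),q[w].mean(0).round(4),(q[w].max(0)-q[w].min(0)).round(4))
# rack plane
    m=box(n,[.40,.18,.015],[.58,.40,.04]); q=C[n][m]; print("rack",n,m.sum(),cv2.minAreaRect((q[:,:2]*1000).astype(np.float32)))
    m=box(n,[.45,-.13,.038],[.56,.02,.05]); k,l,st,ce=cv2.connectedComponentsWithStats(m.astype(np.uint8)); i=1+st[1:,4].argmax();q=C[n][l==i]; print("nest",n,len(q),cv2.minAreaRect((q[:,:2]*1000).astype(np.float32)),q[:,2].mean())
    m=box(n,[.40,-.2,.006],[.68,.1,.03]); q=C[n][m]; print("base",n,len(q),cv2.minAreaRect((q[:,:2]*1000).astype(np.float32)),np.median(q[:,2]))
    m=box(n,[.62,-.2,.225],[.70,.1,.27]); q=C[n][m]; print("grip",n,len(q),cv2.minAreaRect((q[:,:2]*1000).astype(np.float32)),q.mean(0))
for n in C:
    Z=C[n][200:225,298:345,2] if n=="top" else C[n][240:270,308:335,2]
    print(n); print((Z*1000).round().astype(int)[::1, ::1].tolist() if n=="top" else "")
```

```text
side [311 281  14  47 289] [318.1 304.4] mean [0.492  0.3001 0.0794] zmax 0.097 col [ 99. 107. 117.]
   top: 79 [0.4918 0.3184 0.0939] [0.023  0.078  0.0079]
side [337 282   7  17  62] [340.  287.4] mean [0.447  0.2307 0.082 ] zmax 0.0948 col [ 59.  82. 145.]
   top: 27 [0.4463 0.2303 0.0911] [0.012  0.014  0.0078]
side [330 286   6  14  60] [332.2 291.2] mean [0.4643 0.2443 0.079 ] zmax 0.0892 col [103.  95. 100.]
   top: 29 [0.464  0.2435 0.0859] [0.0119 0.0155 0.0075]
side [341 294   2   4   5] [341.8 295.8] mean [0.4418 0.23   0.0595] zmax 0.0657 col [120. 129. 136.]
   top: 3 [0.4414 0.231  0.0623] [0.0002 0.0017 0.0064]
side [334 298   1   3   3] [334. 299.] mean [0.4594 0.2458 0.0596] zmax 0.0615 col [120. 124. 126.]
   top: 3 [0.4594 0.2458 0.0596] [0.0002 0.0027 0.0036]
rack side 1568 ((488.5267028808594, 292.73431396484375), (161.591064453125, 82.23008728027344), 80.9173583984375)
nest side 259 ((513.8551635742188, -58.57191848754883), (44.012062072753906, 118.32839965820312), 1.283469319343567) 0.04353547925005243
base side 1095 ((530.475341796875, -57.1884765625), (173.53
[... 5596 characters left out ...]
 18, 13, 11, 15, 15, 21, 23, 15, 9, 17, 14, 19, 16, 20, 26, 18, 15, 21, 12, 18, 19, 10, 16, 16, 17, 17, 14, 13, 18, 9, 16, 14, 15, 12, 13], [22, 10, 13, 15, 15, 21, 24, 20, 14, 19, 16, 6, 20, 10, 14, 15, 11, 11, 14, 8, 23, 15, 13, 13, 16, 22, 8, 16, 9, 24, 13, 12, 25, 19, 14, 15, 18, 10, 11, 13, 24, 13, 17, 21, 17, 19, 13], [16, 20, 20, 16, 18, 16, 6, 20, 13, 18, 14, 13, 19, 18, 22, 19, 21, 17, 15, 8, 18, 13, 15, 17, 18, 14, 11, 15, 10, 14, 19, 16, 11, 26, 13, 18, 19, 20, 15, 8, 18, 15, 14, 19, 16, 19, 15], [24, 18, 13, 22, 10, 12, 16, 17, 8, 10, 23, 12, 15, 13, 13, 19, 10, 19, 12, 18, 19, 16, 23, 18, 19, 12, 2, 22, 20, 15, 17, 19, 20, 22, 17, 19, 13, 22, 12, 18, 20, 15, 20, 13, 15, 14, 22]]
```

```bash
cat >> h.py <<'E'
def state():
    s=arm.observe(); Rm=R.from_rotvec(s["ee_rot"]).as_matrix(); return s,np.array(s["position"]),Rm
def orient(jaw,pitch=0,xdir=None):
    """jaw: yaw (deg) of tool z horizontally at pitch0; tool x down, tilted"""
    a=np.radians(jaw); z=np.array([np.cos(a),np.sin(a),0]); x=np.array([0,0,-1.]); M=np.stack([x,np.cross(z,x),z],1)
    return M
def go(tgt,Rt=None,grasp=True):
    """tgt = grasp point (19 mm behind TCP) or TCP; prints shift mm and rotvec deg in tool frame"""
    s,p,Rm=state(); Rt=Rm if Rt is None else Rt
    t=np.array(tgt,float)+(Rt[:,0]*.019 if grasp else 0)
    d=Rm.T@(t-p)*1000; r=np.degrees(R.from_matrix(Rm.T@Rt).as_rotvec())
    print("t",round(s["clock"],2),"TCP",p.round(4),"F",np.round(s["force"],1),"w",round(s["width"],3)); print("shift",d.round(1),"turn",r.round(2))
E
python3 - <<'E'
from h import *
s,p,Rm=state(); print(Rm.round(3))
for uv in [(312.1,209.4),(326.4,209.8),(311.0,210.2),(325.2,210.2)]: print("mouth",atz("top",uv,.044).round(4),"floor",atz("top",uv,.014).round(4))
for uv in [(205,209.5),(222,212.5)]: print("stop",atz("top",uv,.096).round(4))
C={n:cloud(n,np.load(f"pics/{n}0_{n}.npy")) for n in("side","top")}
P=C["side"]; m=np.all((P>[.46,.25,.082])&(P<[.53,.37,.105]),2); q=P[m]
for a,b in[(.25,.312),(.312,.37)]:
    w=q[(q[:,1]>a)&(q[:,1]<b)]; print("side stop",len(w),w.mean(0).round(4),np.percentile(w,[5,95],axis=0).round(4).tolist())
for n in C:
    P=C[n]; m=np.all((P>[.45,-.21,.09])&(P<[.56,-.148,.125]),2); print("tab",n,m.sum(),P[m].mean(0).round(4),np.percentile(P[m],[3,97],axis=0).round(4).tolist())
a=cv2.imread("pics/side0.png"); cv2.imwrite("pics/s0c.png",cv2.resize(a[270:350,290:350],None,fx=7,fy=7,interpolation=cv2.INTER_NEAREST))
def tgt(x,y,z): go([x,y,z],orient(91.2))
go([.497,.342,.20],orient(91)); go([.497,.342,.20],orient(-89))
E
```

```text
[[ 0.    -0.921  0.389]
 [-0.     0.389  0.921]
 [-1.    -0.    -0.   ]]
mouth [ 0.516 -0.039  0.044] floor [ 0.5193 -0.0385  0.014 ]
mouth [ 0.5158 -0.0915  0.044 ] floor [ 0.5191 -0.092   0.014 ]
mouth [ 0.5129 -0.0351  0.044 ] floor [ 0.5162 -0.0345  0.014 ]
mouth [ 0.5142 -0.0871  0.044 ] floor [ 0.5175 -0.0875  0.014 ]
stop [0.5008 0.3407 0.096 ]
stop [0.4915 0.2798 0.096 ]
side stop 54 [0.4869 0.2876 0.0915] [[0.4806, 0.2795, 0.0841], [0.4938, 0.2923, 0.0964]]
side stop 62 [0.4961 0.3487 0.0912] [[0.4891, 0.3407, 0.0844], [0.5033, 0.3533, 0.096]]
tab side 27 [ 0.517  -0.1561  0.1082] [[0.498, -0.1718, 0.093], [0.5518, -0.1481, 0.1232]]
tab top 62 [ 0.5121 -0.1602  0.1088] [[0.4984, -0.1737, 0.0942], [0.5365, -0.149, 0.1198]]
t 1.7 TCP [0.2433 0.5757 0.2267] F [ 0.3 -0.3  0. ] w 1.001
shift [  45.7 -324.7 -116.5] turn [-23.91  -0.     0.  ]
t 1.7 TCP [0.2433 0.5757 0.2267] F [ 0.3 -0.3  0. ] w 1.001
shift [  45.7 -324.7 -116.5] turn [156.09   0.     0.  ]
```

View pics/s0c.png

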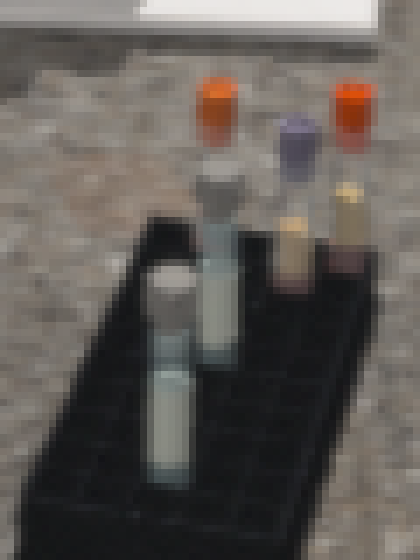

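Run:
```python
from h import *
go([.4875,.283,.14],orient(91))
```

```text
t 1.7 TCP [0.2433 0.5757 0.2267] F [ 0.3 -0.3  0. ] w 1.001
shift [ 105.7 -338.9 -174.6] turn [-23.91  -0.     0.  ]
```

Request:
{"fn": "send_rows", "kwargs": {"rows": [[[5,-40,-20,-3,0,0,35],[10,-85,-44,-6,0,0,35],[15,-130,-67,-9,0,0,35],[20,-175,-90,-12,0,0,35],[30,-220,-113,-15,0,0,35],[40,-265,-136,-18,0,0,35],[50,-305,-157,-21,0,0,35],[60,-339,-175,-24,0,0,35]]], "grip_force": 15}}

```text
clock: 2.5
position: [0.4892, 0.28, 0.1666]
ee_rot: [-1.224, 1.199, 1.223]
force: [0.6, 0.1, -0.0]
width: 0.371
```

Run:
```python
from h import *
go([.4875,.283,.060],orient(91))
a,d=snap("top","top1"); cv2.imwrite("pics/top1c.png",cv2.resize(a[140:260,150:350,::-1],None,fx=4,fy=4))
a,d=snap("side","side1"); cv2.imwrite("pics/side1c.png",cv2.resize(a[180:380,220:440,::-1],None,fx=3,fy=3))
```

```text
t 2.5 TCP [0.4892 0.28   0.1666] F [ 0.6  0.1 -0. ] w 0.371
shift [125.6   1.8   3.1] turn [ 0.12 -0.01  0.06]
```

View pics/side1c.png

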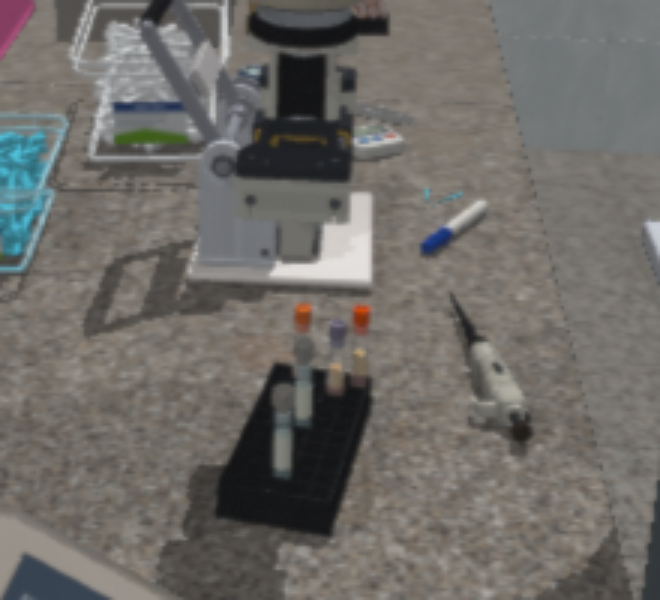

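Run:
```python
from h import *
print(proj("side",[.4892,.28,.1666]),proj("side",[.4892,.28+.0,.19]), proj("side",[.4875,.283,.096]))
```

```text
[321.15241477 263.75154524] [321.40985928 253.93552685] [321.06965232 293.1373997 ]
```

Request:
{"fn": "send_rows", "kwargs": {"rows": [[[16,1,2,0,0,0,35],[36,2,3,0,0,0,35],[56,2,3,0,0,0,35],[76,2,3,0,0,0,35],[96,2,3,0,0,0,35],[112,2,3,0,0,0,35],[125,2,3,0,0,0,35],[125,2,3,0,0,0,35]]]}}

```text
clock: 3.4
position: [0.4843, 0.2853, 0.0403]
ee_rot: [-1.223, 1.203, 1.224]
force: [-0.4, -0.0, -0.2]
width: 0.351
```

Run:
```python
from h import *
go([.4875,.283,.060],orient(91))
a,d=snap("side","side2"); cv2.imwrite("pics/side2c.png",cv2.resize(a[240:360,270:380,::-1],None,fx=5,fy=5))
a,d=snap("top","top2"); cv2.imwrite("pics/top2c.png",cv2.resize(a[160:260,150:280,::-1],None,fx=5,fy=5))
```

```text
t 3.4 TCP [0.4843 0.2853 0.0403] F [-0.4 -0.  -0.2] w 0.351
shift [-0.7 -3.1 -2.3] turn [ 0.1  -0.08 -0.13]
```

View pics/side2c.png

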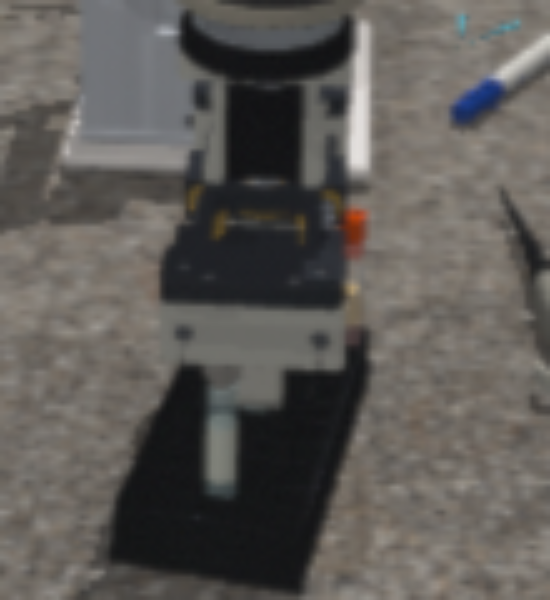

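View pics/top2c.png

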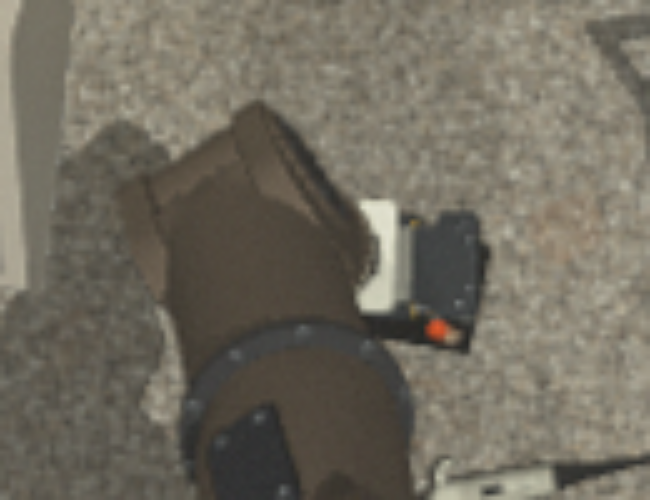

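Request:
{"fn": "send_rows", "kwargs": {"rows": [[[0,-3,-2,0,0,0,35],[0,-3,-2,0,0,0,35],[0,-3,-2,0,0,0,5],[0,-3,-2,0,0,0,5],[0,-3,-2,0,0,0,5],[0,-3,-2,0,0,0,5],[0,-3,-2,0,0,0,5],[0,-3,-2,0,0,0,5]]], "grip_force": 12}}

```text
clock: 4.3
position: [0.4885, 0.2837, 0.0419]
ee_rot: [-1.223, 1.2, 1.223]
force: [-0.4, 0.1, 2.4]
width: 0.158
```

Run:
```python
from h import *
go([.4875,.283,.160],orient(91))
```

```text
t 4.3 TCP [0.4885 0.2837 0.0419] F [-0.4  0.1  2.4] w 0.158
shift [-99.1   1.   -0.7] turn [0.09 0.02 0.02]
```

Request:
{"fn": "send_rows", "kwargs": {"rows": [[[0,0,0,0,0,0,5],[0,0,0,0,0,0,5],[-8,0,0,0,0,0,5],[-20,0,0,0,0,0,5],[-40,0,0,0,0,0,5],[-65,0,0,0,0,0,5],[-90,0,0,0,0,0,5],[-90,0,0,0,0,0,5]]]}}

```text
clock: 5.1
position: [0.4903, 0.2848, 0.136]
ee_rot: [-1.223, 1.194, 1.221]
force: [0.6, 0.7, -0.3]
width: 0.15
```

Run:
```python
from h import *
go([.4875,.283,.160],orient(91))
a,d=snap("side","side3"); cv2.imwrite("pics/side3c.png",cv2.resize(a[200:340,260:380,::-1],None,fx=4.2,fy=4.2,interpolation=cv2.INTER_CUBIC))
```

```text
t 5.1 TCP [0.4903 0.2848 0.136 ] F [ 0.6  0.7 -0.3] w 0.15
shift [-5.   2.8 -1.7] turn [0.08 0.21 0.3 ]
```

View pics/side3c.png

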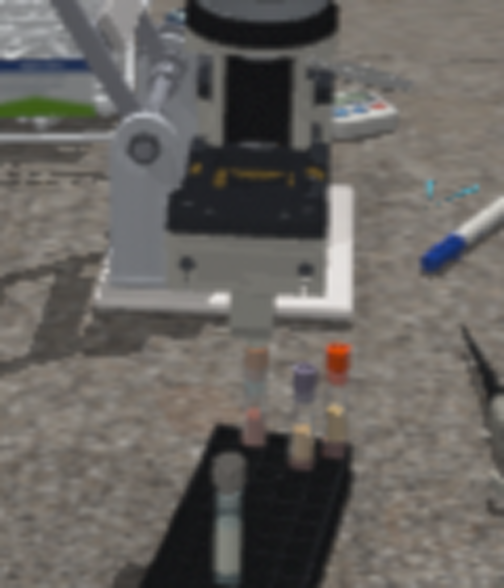

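Run:
```python
from h import *
for n in ("side",):
  for z in (.085,.098,.11): print(proj(n,[.4885,.284,z]).round(1))
  for r in finder.regions_of(n,"tube_1")[:4]: print(r["bbox"],round(r["confidence"],2))
  for r in finder.place_of(n,"tube_1")[:4]: print(np.round(r["xy"],1),round(r["confidence"],2))
a=cv2.imread("pics/side3.png"); cv2.imwrite("pics/side3d.png",cv2.resize(a[265:315,295:350],None,fx=11,fy=11,interpolation=cv2.INTER_NEAREST))
```

```text
[320.5 297.7]
[320.6 292.6]
[320.7 287.8]
[313.0, 310.6, 6.2, 28.2] 0.57
[312.6 345.6] 0.51
[316.2 293.6] 0.51
```

View pics/side3d.png

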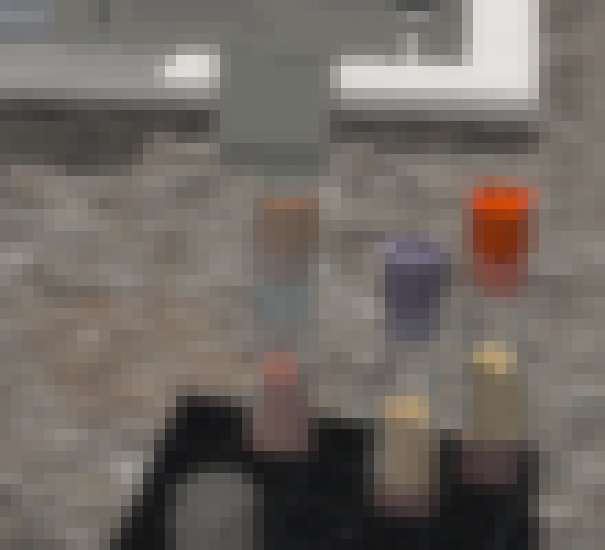

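Run:
```python
from h import *
go([.515,-.0862,.160],orient(91.2),False)
```

```text
t 5.25 TCP [0.4882 0.2834 0.132 ] F [ 0.5 -0.6  0. ] w 0.153
shift [ -28.1  -19.8 -370.1] turn [-0.11  0.01  0.01]
```

Request:
{"fn": "send_rows", "kwargs": {"rows": [[[-20,0,0,0,0,0,5],[-30,-2,-30,0,0,0,5],[-30,-6,-75,0,0,0,5],[-30,-9,-120,0,0,0,5],[-30,-12,-165,0,0,0,5],[-30,-15,-210,0,0,0,5],[-30,-17,-255,0,0,0,5],[-30,-18,-295,0,0,0,5]]]}}

```text
clock: 6.05
position: [0.5112, -0.0135, 0.161]
ee_rot: [-1.222, 1.202, 1.224]
force: [0.9, -0.2, -1.4]
width: 0.153
```

Request:
{"fn": "send_rows", "kwargs": {"rows": [[[0,0,-40,0,0,0,5],[0,-1,-60,0,0,0,5],[0,-2,-72,0,0,0,5],[0,-2,-75,0,0,0,5],[0,-2,-75,0,0,0,5],[0,-2,-75,0,0,0,5],[0,-2,-75,0,0,0,5],[0,-2,-75,0,0,0,5]]]}}

```text
clock: 6.85
position: [0.5155, -0.085, 0.1617]
ee_rot: [-1.224, 1.199, 1.224]
force: [-0.4, 0.8, 0.5]
width: 0.154
```

Run:
```python
from h import *
go([.515,-.0862,.100],orient(91.2),False)
a,d=snap("side","side4"); cv2.imwrite("pics/side4c.png",cv2.resize(a[180:290,270:370,::-1],None,fx=5,fy=5,interpolation=cv2.INTER_CUBIC))
a,d=snap("top","top4"); cv2.imwrite("pics/top4c.png",cv2.resize(a[160:240,280:370,::-1],None,fx=6,fy=6,interpolation=cv2.INTER_CUBIC))
s,p,Rm=state()
print(proj("side",p+[0,0,-.039]),proj("side",p))
```

```text
t 6.85 TCP [ 0.5155 -0.085   0.1617] F [-0.4  0.8  0.5] w 0.154
shift [61.7  0.5 -1.2] turn [-0.02  0.02 -0.  ]
[320.96505354 219.92533006] [321.26945231 207.7926748 ]
```

View pics/side4c.png

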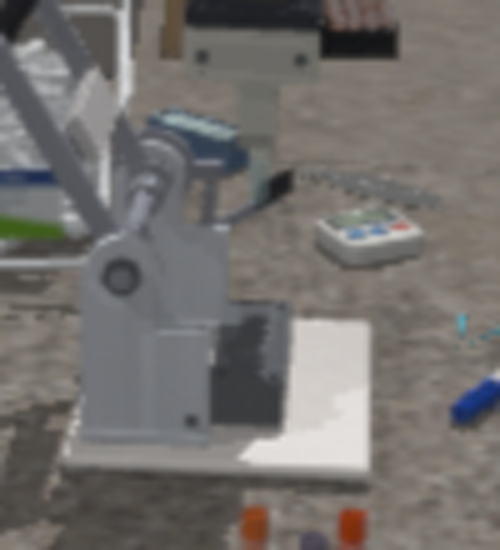

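View pics/top4c.png

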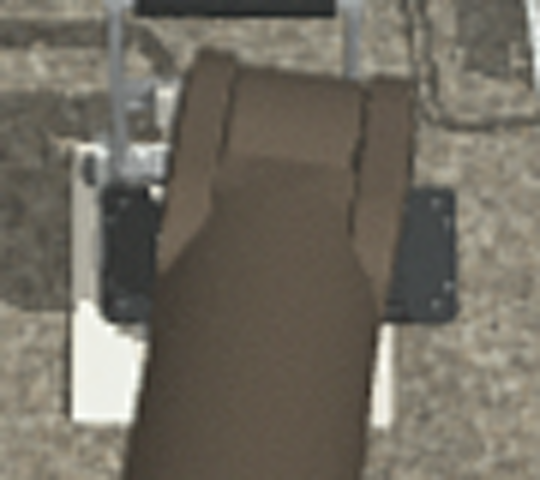

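Run:
```python
from h import *
a=cv2.imread("pics/side4.png"); cv2.imwrite("pics/side4d.png",cv2.resize(a[195:260,300:345],None,fx=12,fy=9,interpolation=cv2.INTER_NEAREST))
print(a[205:226:2,314:332].mean(2).round().astype(int))
for P in [[.515,-.0862,.044],[.514,-.034,.044],[.5365,-.0595,.044],[.4925,-.0595,.044],[.4925,-.0035,.044]]: print(P,proj("side",P).round(1))
```

```text
[[132 120 102 101 108 109 109 109 109 109 109 108 113 114 113 112 111 111]
 [124 128 103  86  91  92  92  93  92  93 100 111 121 123 122 121 120 120]
 [ 66  67  64  70  80  87  99  99  99  98 100 111 117 118 118 120 121 123]
 [ 74  68  61  59  60  77 107 114 115 110 104 110 116 121 120 117 115 115]
 [ 77  66  61  62  68  86 108 110 108 108 111 111 110 107  96 106 114 119]
 [ 83  85  97 116 114 112 111 107 102  95  72  46  37  38  73 109 100 107]
 [114 116 118 119 122 122 114  97  77  62  34  31  32  41  71 104 108 108]
 [123 125 121 116 114 115 108  85  73  57  40  50  76 102 114 116 115 114]
 [119 118 117 116 110  95  81  64  70  88 103 108 100  99 102 110 112 111]
 [112 101  87  85  87  90  92  97  99 103 112 115 115 113 116 123 125 126]
 [156 143 105 105 109 113 114 117 114 110 112 116 113 104 106 114 126 129]]
[0.515, -0.0862, 0.044] [320.6 243.6]
[0.514, -0.034, 0.044] [319.6 251. ]
[0.5365, -0.0595, 0.044] [312.8 246.9]
[0.4925, -0.0595, 0.044] [327.3 247.7]
[0.4925, -0.0035, 0.044] [326.2 256. ]
```

View pics/side4d.png

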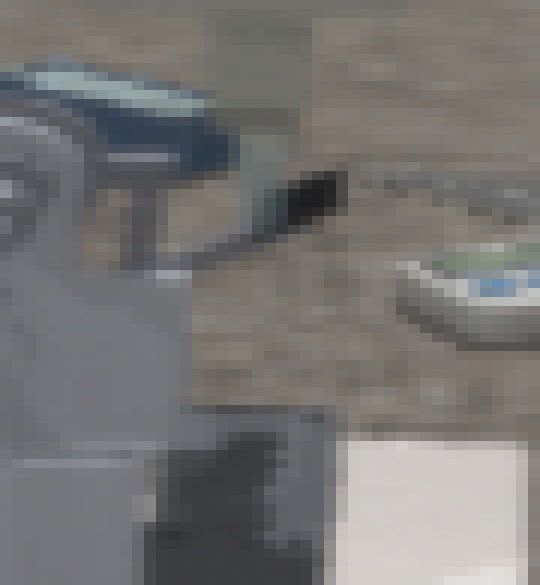

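Request:
{"fn": "send_rows", "kwargs": {"rows": [[[15,0,-1,0,0,0,5],[35,0,-1,0,0,0,5],[55,0,-1,0,0,0,5],[70,0,-1,0,0,0,5],[73,0,-1,0,0,0,5],[73,0,-1,0,0,0,5],[73,0,-1,0,0,0,5],[73,0,-1,0,0,0,5]]]}}

```text
clock: 7.75
position: [0.5161, -0.087, 0.0896]
ee_rot: [-1.224, 1.199, 1.222]
force: [0.2, 0.1, -0.3]
width: 0.153
```

Run:
```python
from h import *
go([.516,-.0862,.053],orient(91.2),False)
```

```text
t 7.75 TCP [ 0.5161 -0.087   0.0896] F [ 0.2  0.1 -0.3] w 0.153
shift [36.6  0.1  0.8] turn [-0.11 -0.    0.09]
```

Request:
{"fn": "send_rows", "kwargs": {"rows": [[[3,0,1,0,0,0,5],[6,0,1,0,0,0,5],[9,0,1,0,0,0,5],[11,0,1,0,0,0,5],[13,0,1,0,0,0,5],[15,0,1,0,0,0,5],[16,0,1,0,0,0,5],[16,0,1,0,0,0,5]]]}}

```text
clock: 8.55
position: [0.5153, -0.086, 0.0725]
ee_rot: [-1.223, 1.2, 1.223]
force: [-0.4, 0.2, -0.1]
width: 0.152
```

Request:
{"fn": "send_rows", "kwargs": {"rows": [[[3,0,0,0,0,0,5],[7,0,0,0,0,0,5],[11,0,0,0,0,0,5],[14,0,0,0,0,0,5],[16,0,0,0,0,0,5],[18,0,0,0,0,0,5],[19,0,0,0,0,0,5],[19,0,0,0,0,0,5]]]}}

```text
clock: 9.35
position: [0.5154, -0.086, 0.0536]
ee_rot: [-1.223, 1.2, 1.223]
force: [0.2, 0.1, -0.5]
width: 0.146
```

Run:
```python
from h import *
go([.516,-.0862,.053],orient(91.2),False)
a,d=snap("side","side5"); cv2.imwrite("pics/side5d.png",cv2.resize(a[190:265,290:350,::-1],None,fx=8,fy=8,interpolation=cv2.INTER_NEAREST))
```

```text
t 9.35 TCP [ 0.5154 -0.086   0.0536] F [ 0.2  0.1 -0.5] w 0.146
shift [ 0.6 -0.6 -0.2] turn [-0.11  0.   -0.01]
```

View pics/side5d.png

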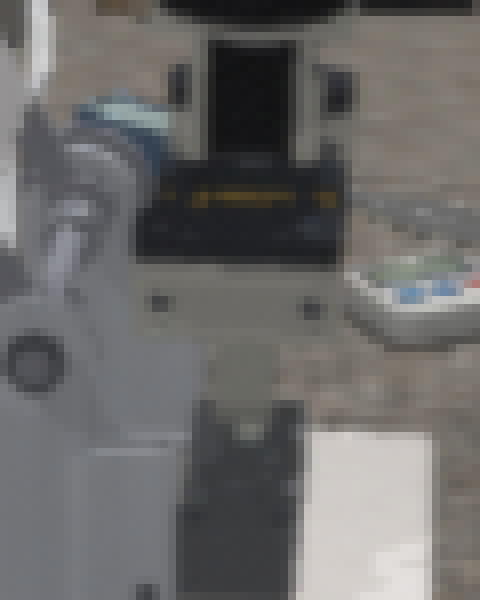

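Request:
{"fn": "send_rows", "kwargs": {"rows": [[[0,0,0,0,0,0,30],[0,0,0,0,0,0,30],[0,0,0,0,0,0,30],[-3,0,0,0,0,0,30],[-20,0,0,0,0,0,30],[-45,0,0,0,0,0,30],[-75,0,0,0,0,0,30],[-110,0,0,0,0,0,30]]]}}

```text
clock: 10.2
position: [0.5147, -0.0859, 0.1645]
ee_rot: [-1.223, 1.201, 1.224]
force: [0.7, -0.3, -0.2]
width: 0.302
```

Run:
```python
from h import *
go([.4975,.3435,.160],orient(91),False)
a,d=snap("side","side6"); cv2.imwrite("pics/side6d.png",cv2.resize(a[190:265,290:350,::-1],None,fx=8,fy=8,interpolation=cv2.INTER_NEAREST))
```

```text
t 10.2 TCP [ 0.5147 -0.0859  0.1645] F [ 0.7 -0.3 -0.2] w 0.302
shift [  4.6   9.1 429.7] turn [ 0.09  0.   -0.08]
```

View pics/side6d.png

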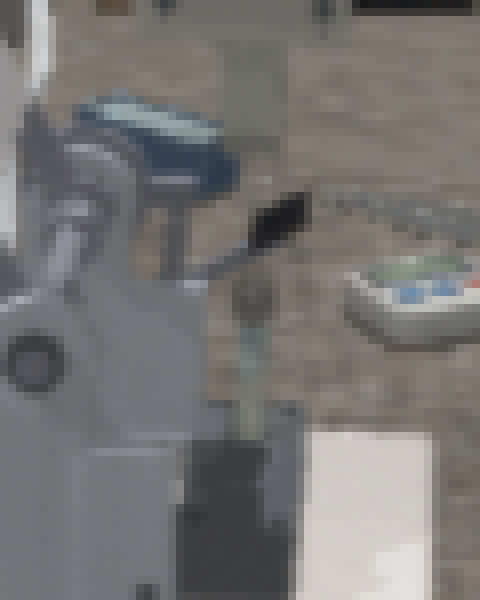

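Request:
{"fn": "send_rows", "kwargs": {"rows": [[[0,0,35,0,0,0,35],[0,2,82,0,0,0,35],[0,3,130,0,0,0,35],[0,5,178,0,0,0,35],[0,6,226,0,0,0,35],[0,7,274,0,0,0,35],[0,8,322,0,0,0,35],[0,9,370,0,0,0,35]]]}}

```text
clock: 11.05
position: [0.4991, 0.2857, 0.164]
ee_rot: [-1.223, 1.2, 1.223]
force: [0.8, 0.4, -0.6]
width: 0.352
```

Request:
{"fn": "send_rows", "kwargs": {"rows": [[[0,1,35,0,0,0,35],[0,1,55,0,0,0,35],[10,1,60,0,0,0,35],[25,1,60,0,0,0,35],[40,1,60,0,0,0,35],[50,1,60,0,0,0,35],[50,1,60,0,0,0,35],[50,1,60,0,0,0,35]]]}}

```text
clock: 11.85
position: [0.4977, 0.3427, 0.1138]
ee_rot: [-1.223, 1.201, 1.222]
force: [1.2, 0.1, 0.3]
width: 0.351
```

Run:
```python
from h import *
go([.4968,.3435,.060],orient(91))
a,d=snap("side","side7"); cv2.imwrite("pics/side7d.png",cv2.resize(a[260:360,280:360,::-1],None,fx=6,fy=6,interpolation=cv2.INTER_NEAREST))
```

```text
t 11.85 TCP [0.4977 0.3427 0.1138] F [1.2 0.1 0.3] w 0.351
shift [72.8  0.9  0.8] turn [ 0.01 -0.03 -0.  ]
```

View pics/side7d.png

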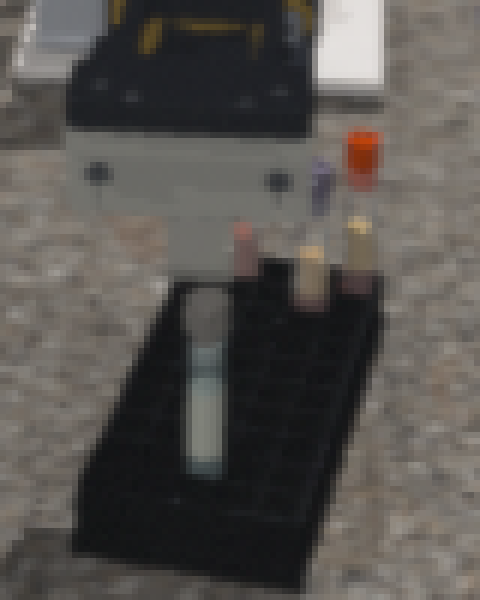

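Finger (centre ≈201,250) is lined up over tube B (centre ≈206,320), about 1 px. Going down.

Request:
{"fn": "send_rows", "kwargs": {"rows": [[[15,1,1,0,0,0,35],[35,1,1,0,0,0,35],[52,1,1,0,0,0,35],[65,1,1,0,0,0,35],[72,1,1,0,0,0,35],[72,1,1,0,0,0,35],[72,1,1,0,0,0,5],[72,1,1,0,0,0,5]]]}}

```text
clock: 12.7
position: [0.4968, 0.3451, 0.0426]
ee_rot: [-1.223, 1.199, 1.223]
force: [-0.2, 0.4, -0.3]
width: 0.224
```

Request:
{"fn": "send_rows", "kwargs": {"rows": [[[0,0,0,0,0,0,5],[0,0,0,0,0,0,5],[0,0,0,0,0,0,5],[0,0,0,0,0,0,5],[0,0,0,0,0,0,5],[0,0,0,0,0,0,5],[0,0,0,0,0,0,5],[0,0,0,0,0,0,5]]]}}

```text
clock: 13.5
position: [0.4968, 0.3451, 0.0423]
ee_rot: [-1.223, 1.199, 1.223]
force: [-1.1, 0.2, 6.0]
width: 0.15
```

Request:
{"fn": "send_rows", "kwargs": {"rows": [[[-3,0,0,0,0,0,5],[-12,0,0,0,0,0,5],[-30,0,0,0,0,0,5],[-55,0,0,0,0,0,5],[-80,0,0,0,0,0,5],[-105,0,0,0,0,0,5],[-118,0,0,0,0,0,5],[-118,0,0,0,0,0,5]]]}}

```text
clock: 14.3
position: [0.4971, 0.3454, 0.1617]
ee_rot: [-1.223, 1.197, 1.222]
force: [-0.5, 0.3, -0.3]
width: 0.149
```

Run:
```python
from h import *
go([.515,-.034,.160],orient(91.2),False)
a,d=snap("side","side8"); cv2.imwrite("pics/side8d.png",cv2.resize(a[220:320,280:360,::-1],None,fx=6,fy=6,interpolation=cv2.INTER_NEAREST))
s,p,Rm=state(); print(proj("side",p),proj("side",p-[0,0,.039]))
```

```text
t 14.3 TCP [0.4971 0.3454 0.1617] F [-0.5  0.3 -0.3] w 0.149
shift [   0.9  -10.7 -379.6] turn [-0.12  0.12  0.15]
[315.15301645 281.45683801] [314.79533089 298.28462128]
```

View pics/side8d.png

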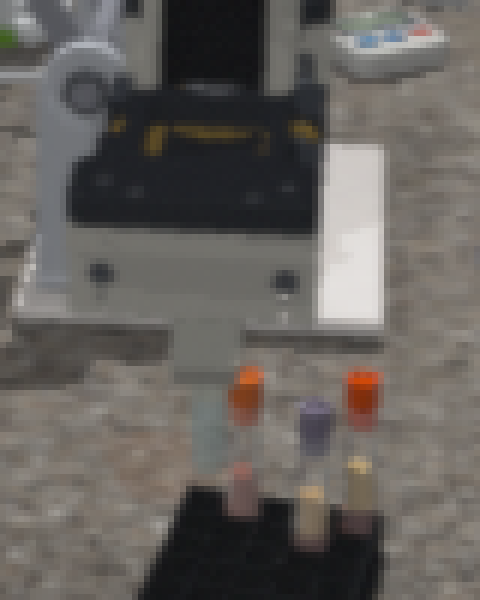

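Request:
{"fn": "send_rows", "kwargs": {"rows": [[[0,0,-35,0,0,0,5],[0,-2,-82,0,0,0,5],[0,-4,-130,0,0,0,5],[0,-6,-178,0,0,0,5],[0,-8,-226,0,0,0,5],[0,-9,-274,0,0,0,5],[0,-10,-320,0,0,0,5],[0,-10,-350,0,0,0,5]]]}}

```text
clock: 15.15
position: [0.5116, -0.0091, 0.1583]
ee_rot: [-1.221, 1.205, 1.222]
force: [0.6, 1.1, 0.3]
width: 0.154
```

Request:
{"fn": "send_rows", "kwargs": {"rows": [[[0,0,-20,0,0,0,5],[0,0,-29,0,0,0,5],[15,0,-29,0,0,0,5],[35,0,-29,0,0,0,5],[55,0,-29,0,0,0,5],[70,0,-29,0,0,0,5],[72,0,-29,0,0,0,5],[72,0,-29,0,0,0,5]]]}}

```text
clock: 15.95
position: [0.5129, -0.0333, 0.0871]
ee_rot: [-1.223, 1.201, 1.225]
force: [0.9, -0.0, 0.9]
width: 0.153
```

Run:
```python
from h import *
go([.5147,-.034,.053],orient(91.2),False)
a,d=snap("side","side9"); cv2.imwrite("pics/side9d.png",cv2.resize(a[190:265,290:350,::-1],None,fx=8,fy=8,interpolation=cv2.INTER_NEAREST))
s,p,Rm=state(); print(proj("side",p),proj("side",p-[0,0,.039]))
```

```text
t 15.95 TCP [ 0.5129 -0.0333  0.0871] F [ 0.9 -0.   0.9] w 0.153
shift [34.1 -1.9 -0.7] turn [-0.06  0.01 -0.11]
[320.09530809 237.5837106 ] [319.79702094 249.65010375]
```

View pics/side9d.png

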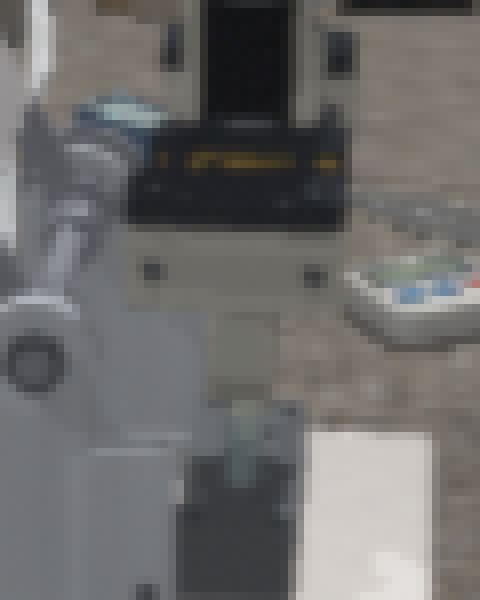

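Request:
{"fn": "send_rows", "kwargs": {"rows": [[[1,-1,0,0,0,0,5],[3,-1,-1,0,0,0,5],[6,-1,-1,0,0,0,5],[9,-1,-1,0,0,0,5],[12,-1,-1,0,0,0,5],[14,-1,-1,0,0,0,5],[15,-1,-1,0,0,0,5],[15,-1,-1,0,0,0,5]]]}}

```text
clock: 16.8
position: [0.5143, -0.035, 0.0726]
ee_rot: [-1.223, 1.2, 1.223]
force: [0.0, -0.3, -1.2]
width: 0.149
```

Request:
{"fn": "send_rows", "kwargs": {"rows": [[[3,0,0,0,0,0,5],[7,0,0,0,0,0,5],[11,0,0,0,0,0,5],[14,0,0,0,0,0,5],[16,0,0,0,0,0,5],[18,0,0,0,0,0,5],[19,0,0,0,0,0,5],[19,0,0,0,0,0,5]]]}}

```text
clock: 17.6
position: [0.5144, -0.035, 0.0536]
ee_rot: [-1.223, 1.2, 1.223]
force: [-0.8, 0.3, -0.6]
width: 0.151
```

Request:
{"fn": "send_rows", "kwargs": {"rows": [[[0,0,0,0,0,0,28],[0,0,0,0,0,0,28],[0,0,0,0,0,0,28],[-3,0,0,0,0,0,28],[-20,0,0,0,0,0,28],[-45,0,0,0,0,0,28],[-75,0,0,0,0,0,28],[-115,0,0,0,0,0,28]]]}}

```text
clock: 18.4
position: [0.5134, -0.035, 0.1691]
ee_rot: [-1.222, 1.202, 1.225]
force: [0.3, 0.1, -0.7]
width: 0.277
```

Run:
```python
from h import *
go([.512,-.162,.17],orient(91.2),False)
a,d=snap("side","side10"); cv2.imwrite("pics/side10d.png",cv2.resize(a[180:265,280:350,::-1],None,fx=7,fy=7,interpolation=cv2.INTER_NEAREST))
```

```text
t 18.4 TCP [ 0.5134 -0.035   0.1691] F [ 0.3  0.1 -0.7] w 0.277
shift [  -0.9    3.8 -126.9] turn [-0.11 -0.01 -0.14]
```

View pics/side10d.png

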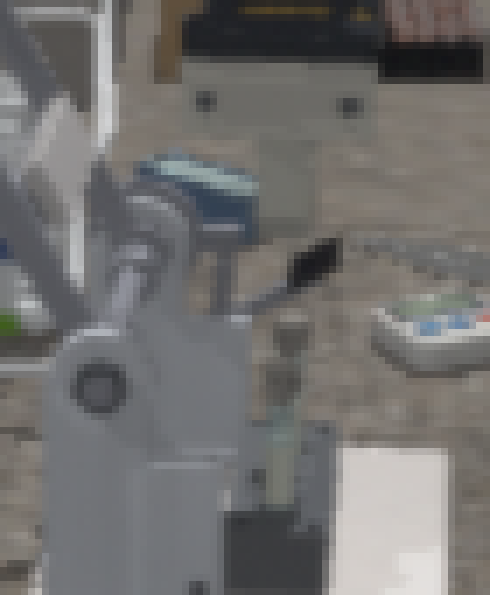

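Run:
```python
from h import *
im=cv2.imread("pics/top0.png"); D=np.load("pics/top0_top.npy"); P=cloud("top",D)
dark=(im.max(2)<70)&(P[...,2]>.085)&(P[...,2]<.13)&(P[...,0]>.47)&(P[...,0]<.56)&(P[...,1]<-.13)&(P[...,1]>-.22)
v,u=np.nonzero(dark); print(len(u),u.mean(),v.mean(),u.min(),u.max(),v.min(),v.max(),atz("top",(u.mean(),v.mean()),.109).round(4),np.median(P[dark],0).round(4))
im=cv2.imread("pics/side10.png"); D=np.load("pics/side10_side.npy"); P=cloud("side",D)
dark=(im.max(2)<70)&(P[...,2]>.085)&(P[...,2]<.13)&(P[...,0]>.47)&(P[...,0]<.56)&(P[...,1]<-.13)&(P[...,1]>-.22)
v,u=np.nonzero(dark); print(len(u),u.mean(),v.mean(),P[dark].mean(0).round(4),P[dark].min(0).round(4),P[dark].max(0).round(4))
```

```text
46 346.4782608695652 210.5 343 350 208 213 [ 0.5078 -0.1613  0.109 ] [ 0.5075 -0.1613  0.1102]
32 324.125 217.6875 [ 0.5098 -0.1494  0.1056] [ 0.5001 -0.1728  0.0941] [ 0.5197 -0.1364  0.1137]
```

Request:
{"fn": "send_rows", "kwargs": {"rows": [[[-5,3,-35,0,0,0,0],[-5,6,-80,0,0,0,0],[-5,9,-120,0,0,0,0],[0,9,-131,0,0,0,0],[10,9,-131,0,0,0,0],[25,9,-131,0,0,0,0],[40,9,-131,0,0,0,0],[45,9,-131,0,0,0,0]]]}}

```text
clock: 19.25
position: [0.5072, -0.1636, 0.1218]
ee_rot: [-1.222, 1.2, 1.228]
force: [0.2, 0.5, -0.4]
width: 0.004
```

Run:
```python
from h import *
go([.504,-.166,.066],orient(91.2),False)
a,d=snap("side","side11"); cv2.imwrite("pics/side11d.png",cv2.resize(a[180:265,280:350,::-1],None,fx=7,fy=7,interpolation=cv2.INTER_NEAREST))
```

```text
t 19.25 TCP [ 0.5072 -0.1636  0.1218] F [ 0.2  0.5 -0.4] w 0.004
shift [55.8  3.1 -2.4] turn [ 0.03  0.1  -0.16]
```

View pics/side11d.png

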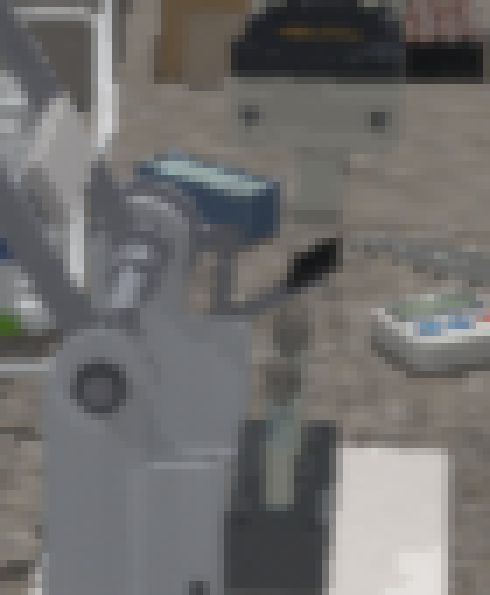

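Request:
{"fn": "send_rows", "kwargs": {"rows": [[[8,1,0,0,0,0,0],[16,1,0,0,0,0,0],[25,1,0,0,0,0,0],[34,1,0,0,0,0,0],[43,1,0,0,0,0,0],[50,1,0,0,0,0,0],[55,1,0,0,0,0,0],[58,1,0,0,0,0,0]]]}}

```text
clock: 20.1
position: [0.5076, -0.1664, 0.0669]
ee_rot: [-1.224, 1.199, 1.222]
force: [-10.1, 3.3, 41.7]
width: 0.007
```

Run:
```python
from h import *
go([.504,-.166,.066],orient(91.2),False)
a,d=snap("side","side12"); cv2.imwrite("pics/side12d.png",cv2.resize(a[180:265,280:350,::-1],None,fx=7,fy=7,interpolation=cv2.INTER_NEAREST))
```

```text
t 20.1 TCP [ 0.5076 -0.1664  0.0669] F [-10.1   3.3  41.7] w 0.007
shift [0.9 3.6 0.4] turn [-0.13  0.    0.07]
```

View pics/side12d.png

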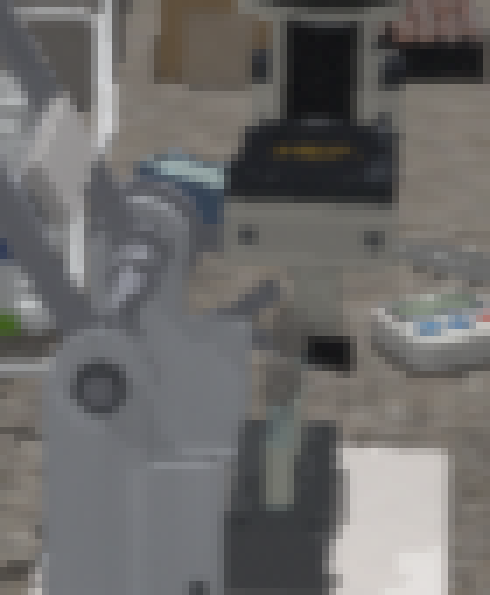

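Request:
{"fn": "send_rows", "kwargs": {"rows": [[[-4,0,0,0,0,0,0],[-15,0,0,0,0,0,0],[-40,0,0,0,0,0,0],[-70,0,0,0,0,0,0],[-105,0,10,0,0,0,10],[-145,0,25,0,0,0,20],[-190,0,45,0,0,0,30],[-235,0,65,0,0,0,36]]]}}

```text
clock: 20.95
position: [0.5052, -0.1007, 0.3028]
ee_rot: [-1.223, 1.2, 1.222]
force: [0.9, 0.2, 0.4]
width: 0.304
```

Run:
```python
from h import *
s,p,Rm=state(); print(s["joints"].round(3))
go([.6535,-.060,.30],orient(1.2),False)
go([.6535,-.060,.30],orient(181.2),False)
a,d=snap("side","side13"); cv2.imwrite("pics/side13d.png",cv2.resize(a[170:265,260:350,::-1],None,fx=6,fy=6,interpolation=cv2.INTER_NEAREST))
```

```text
[-0.042  0.194  0.163  1.73  -0.033  1.221  1.719]
t 20.95 TCP [ 0.5052 -0.1007  0.3028] F [0.9 0.2 0.4] w 0.304
shift [   2.9 -149.    38. ] turn [8.985e+01 0.000e+00 1.000e-02]
t 20.95 TCP [ 0.5052 -0.1007  0.3028] F [0.9 0.2 0.4] w 0.304
shift [   2.9 -149.    38. ] turn [-9.015e+01 -1.000e-02  0.000e+00]
```

View pics/side13d.png

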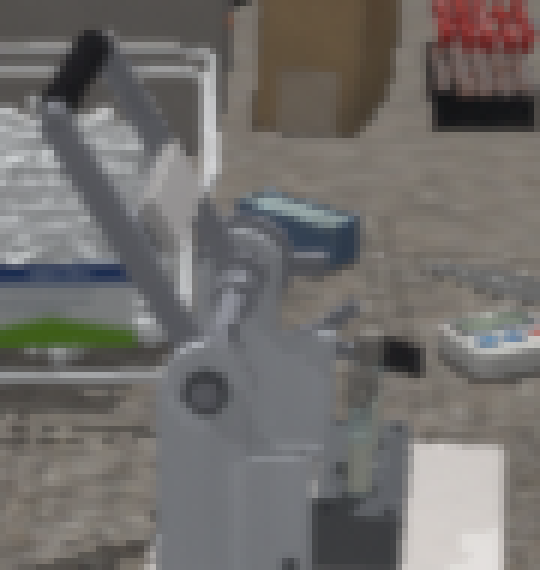

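Request:
{"fn": "send_rows", "kwargs": {"rows": [[[0,-10,4,8,0,0,36],[-3,-30,8,16,0,0,36],[-8,-50,13,24,0,0,36],[-8,-70,18,32,0,0,36],[-8,-90,23,40,0,0,36],[-8,-110,28,48,0,0,36],[-8,-130,33,56,0,0,36],[-8,-149,38,64,0,0,36]]]}}

```text
clock: 21.8
position: [0.6547, -0.0601, 0.3089]
ee_rot: [-0.366, 1.54, 0.366]
force: [0.4, 0.9, -0.4]
width: 0.363
```

Request:
{"fn": "send_rows", "kwargs": {"rows": [[[0,0,0,8,0,0,36],[0,0,0,16,0,0,36],[0,0,0,24,0,0,36],[0,0,0,26,0,0,36],[0,0,0,26,0,0,36],[0,0,0,26,0,0,36],[0,0,0,26,0,0,36],[0,0,0,26,0,0,36]]]}}

```text
clock: 22.6
position: [0.6539, -0.0604, 0.3088]
ee_rot: [-0.015, 1.571, 0.015]
force: [-0.1, 0.2, -0.3]
width: 0.362
```

Run:
```python
from h import *
s,p,Rm=state(); print(s["joints"].round(3))
go([.6535,-.060,.229],orient(1.2),False)
print("pad exp",proj("side",[.501,-.161,.068]))
a,d=snap("side","side14"); cv2.imwrite("pics/side14d.png",cv2.resize(a[80:265,220:390,::-1],None,fx=3.2,fy=3.2,interpolation=cv2.INTER_NEAREST))
```

```text
[-0.273  0.456  0.449  1.387 -0.198  1.343  0.201]
t 22.6 TCP [ 0.6539 -0.0604  0.3088] F [-0.1  0.2 -0.3] w 0.362
shift [79.8  0.4 -0.4] turn [-0.08  0.   -0.  ]
pad exp [326.76050115 227.34064639]
```

View pics/side14d.png

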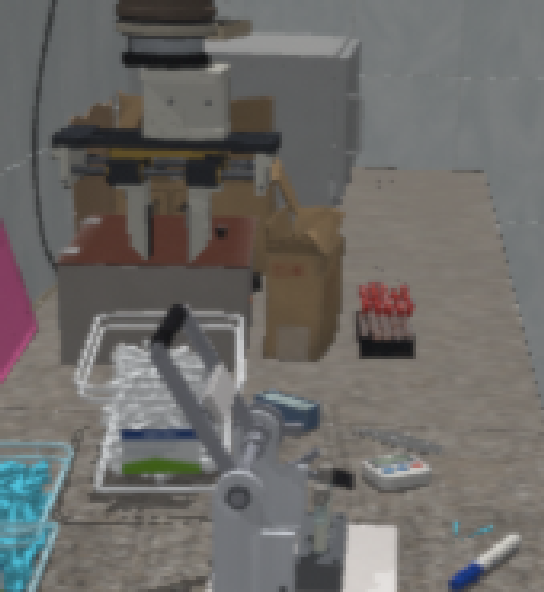

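Request:
{"fn": "send_rows", "kwargs": {"rows": [[[12,0,0,0,0,0,36],[25,0,0,0,0,0,36],[38,0,0,0,0,0,36],[50,0,0,0,0,0,36],[62,0,0,0,0,0,36],[72,0,0,0,0,0,36],[80,0,0,0,0,0,36],[80,0,0,0,0,0,36]]]}}

```text
clock: 23.45
position: [0.6534, -0.0602, 0.2274]
ee_rot: [-0.015, 1.573, 0.015]
force: [-1.0, 0.5, -0.1]
width: 0.36
```

Run:
```python
from h import *
go([.6535,-.060,.246],orient(1.2))
a,d=snap("side","side15"); cv2.imwrite("pics/side15d.png",cv2.resize(a[120:250,220:360,::-1],None,fx=4.2,fy=4.2,interpolation=cv2.INTER_NEAREST))
```

```text
t 23.45 TCP [ 0.6534 -0.0602  0.2274] F [-1.   0.5 -0.1] w 0.36
shift [0.4 0.2 0.1] turn [-0.11 -0.11 -0.01]
```

View pics/side15d.png

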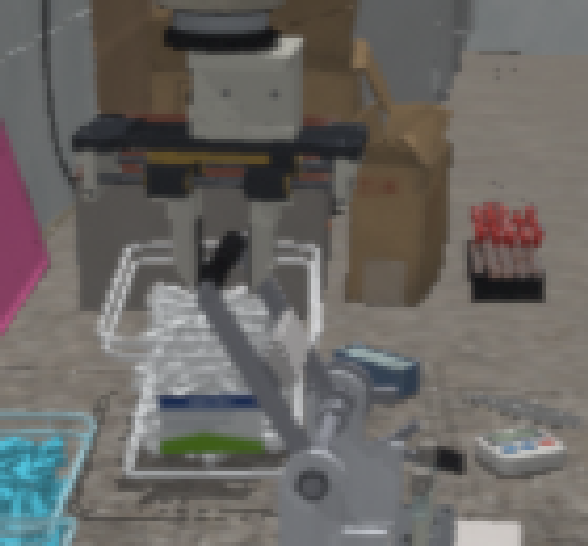

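```bash
cat >> h.py <<'E'
def tilt(phi,yaw=1.2):
    M=orient(yaw); f=np.radians(phi)
    # rotate tool x from down towards forward(+x): rotation about world -y (press y)
    ax=np.array([-np.sin(np.radians(yaw)),np.cos(np.radians(yaw)),0])
    return R.from_rotvec(-f*ax).as_matrix()@M
def bar(th,H=(.583,-.060)):  # th deg
    a=np.radians(30-th); c,s=np.cos(np.radians(1.2)),np.sin(np.radians(1.2))
    r=.145*np.sin(a); return np.array([H[0]+r*c,H[1]+r*s,.118+.145*np.cos(a)])
def tan(th):
    a=np.radians(30-th); return np.array([-np.cos(a),0,np.sin(a)])
def rows(ths,phis,lead,p0=None,R0=None):
    s,p,Rm=state(); p=p if p0 is None else p0; Rm=Rm if R0 is None else R0
    for th,ph in zip(ths,phis):
        Rt=tilt(ph); t=bar(th)+tan(th)*lead+Rt[:,0]*.019
        print(th,ph,(Rm.T@(t-p)*1000).round(1),np.degrees(R.from_matrix(Rm.T@Rt).as_rotvec()).round(1))
E
python3 - <<'E'
from h import *
s,p,Rm=state()
print(s["force"],tilt(20)[:,0].round(2))
rows([0,2,6,11,16,22,28,34],[0,0,0,0,0,0,2,5],.002)
E
```

```text
[ 0.62947852  0.01157426 -0.12556515] [ 0.34  0.01 -0.94]
0 0 [ 2.7  1.8 -0. ] [-0.1 -0.  -0. ]
2 0 [ 0.3  1.8 -4.5] [-0.1 -0.  -0. ]
6 0 [ -4.    1.8 -13.6] [-0.1 -0.  -0. ]
11 0 [ -8.4   1.8 -25.5] [-0.1 -0.  -0. ]
16 0 [-11.9   1.8 -37.6] [-0.1 -0.  -0. ]
22 0 [-14.5   1.7 -52.6] [-0.1 -0.  -0. ]
28 2 [-15.7   1.7 -67.1] [-0.1 -2.   0. ]
34 5 [-15.2   1.7 -81.2] [-0.1 -5.   0. ]
```

Request:
{"fn": "send_rows", "kwargs": {"rows": [[[1,0,0,0,0,0,25],[1,0,0,0,0,0,25],[0,1,-4,0,0,0,25],[-4,1,-13,0,0,0,25],[-8,1,-24,0,0,0,25],[-11,1,-35,0,0,0,25],[-13,1,-46,0,0,0,25],[-14,1,-53,0,0,0,25]]]}}

```text
clock: 24.3
position: [0.6006, -0.0604, 0.2436]
ee_rot: [-0.015, 1.569, 0.015]
force: [4.2, -0.1, 2.6]
width: 0.249
```

Run:
```python
from h import *
s,p,Rm=state()
a,d=snap("side","side16"); cv2.imwrite("pics/side16d.png",cv2.resize(a[120:250,220:360,::-1],None,fx=4.2,fy=4.2,interpolation=cv2.INTER_NEAREST))
print(s["force"].round(1),p.round(4),s["width"],s["joints"].round(2))
rows([22,26,30,35,40,45,50,55,60,65],[0,2,4,7,10,13,16,19,22,25],.002)
```

```text
[ 4.2 -0.1  2.6] [ 0.6006 -0.0604  0.2436] 0.2493504397420337 [-0.3   0.4   0.44  1.63 -0.18  1.15  0.21]
22 0 [0.6 0.8 1.5] [-0.1  0.  -0. ]
26 2 [-0.3  0.8 -7.9] [-0.1 -2.  -0. ]
30 4 [ -0.6   0.8 -17.3] [-0.1 -4.  -0. ]
35 7 [  0.    0.8 -29. ] [-0.1 -7.  -0. ]
40 10 [  1.7   0.7 -40.5] [ -0.1 -10.   -0. ]
45 13 [  4.4   0.7 -51.8] [ -0.1 -13.   -0. ]
50 16 [  8.1   0.7 -62.9] [ -0.1 -16.   -0. ]
55 19 [ 12.8   0.6 -73.6] [ -0.1 -19.   -0. ]
60 22 [ 18.5   0.6 -83.8] [ -0.1 -22.   -0. ]
65 25 [ 25.    0.6 -93.4] [ -0.1 -25.   -0. ]
```

View pics/side16d.png

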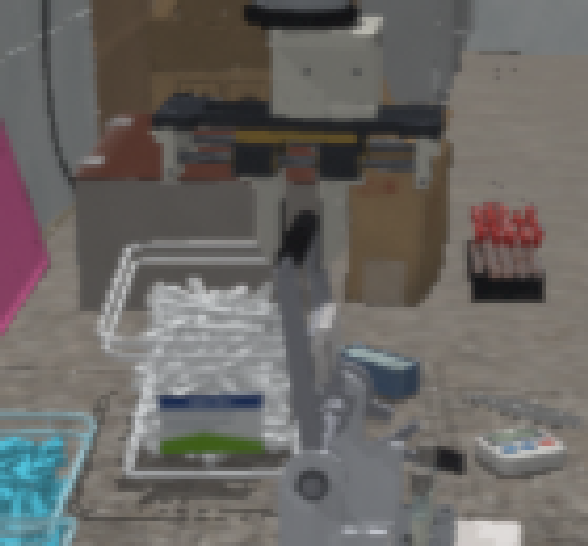

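Lever follows (now close to vertical, force ~4 N). Continue with the tilt.

Request:
{"fn": "send_rows", "kwargs": {"rows": [[[0,1,-8,0,-2,0,25],[-1,1,-17,0,-4,0,25],[0,1,-29,0,-7,0,25],[2,1,-40,0,-10,0,25],[4,1,-52,0,-13,0,25],[8,1,-63,0,-16,0,25],[13,1,-74,0,-19,0,25],[18,1,-84,0,-22,0,25]]]}}

```text
clock: 25.15
position: [0.5166, -0.0609, 0.2248]
ee_rot: [-0.011, 1.184, 0.017]
force: [5.4, -1.0, -1.4]
width: 0.249
```

Run:
```python
from h import *
s,p,Rm=state()
a,d=snap("side","side17"); cv2.imwrite("pics/side17d.png",cv2.resize(a[120:250,220:360,::-1],None,fx=4.2,fy=4.2,interpolation=cv2.INTER_NEAREST))
print(s["force"].round(1),p.round(4),s["width"],s["joints"].round(2))
rows([60,64,68,72,76,80,84,88,92,96],[22,24,26,28,30,32,34,36,38,40],.002)
```

```text
[ 5.4 -1.  -1.4] [ 0.5166 -0.0609  0.2248] 0.2493720230164476 [-0.37  0.05  0.43  2.18 -0.09  0.53  0.14]
60 22 [-1.1 -0.2  4. ] [-0.2  0.   0. ]
64 24 [ 0.8 -0.2 -5.3] [-0.2 -2.   0. ]
68 26 [  3.4  -0.3 -14.4] [-0.2 -4.   0. ]
72 28 [  6.6  -0.3 -23.3] [-0.2 -6.   0. ]
76 30 [ 10.4  -0.3 -32. ] [-0.2 -8.   0. ]
80 32 [ 14.9  -0.4 -40.4] [ -0.2 -10.    0. ]
84 34 [ 19.9  -0.4 -48.4] [ -0.2 -12.    0. ]
88 36 [ 25.5  -0.4 -56.1] [ -0.2 -14.    0. ]
92 38 [ 31.7  -0.4 -63.3] [ -0.2 -16.    0. ]
96 40 [ 38.4  -0.4 -70.1] [ -0.2 -18.    0. ]
```

View pics/side17d.png

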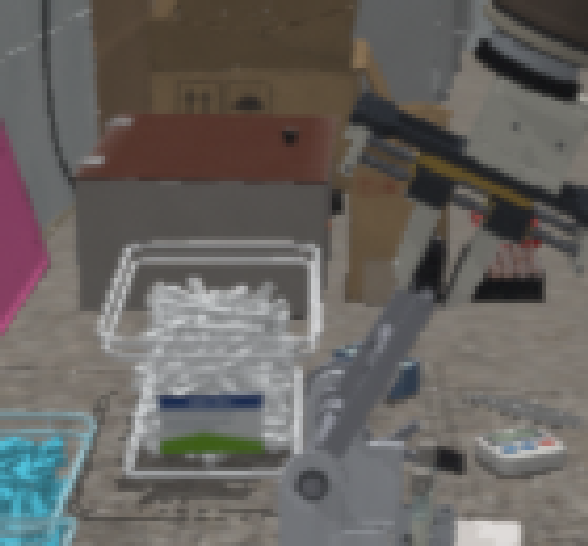

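```bash
cat > kin.py <<'E'
import numpy as np, itertools
from scipy.optimize import least_squares
from scipy.spatial.transform import Rotation as R
D=[([-1.2736,.4352,.025,1.5741,-.0116,1.134,-.0751],[.2433,.5755,.2265]),
([-0.042,.194,.163,1.73,-.033,1.221,1.719],[.5052,-.1007,.3028]),
([-.273,.456,.449,1.387,-.198,1.343,.201],[.6539,-.0604,.3088]),
([-.3,.4,.44,1.63,-.18,1.15,.21],[.6006,-.0604,.2436]),
([-.37,.05,.43,2.18,-.09,.53,.14],[.5166,-.0609,.2248])]
def fk(q,P,s):
    z0,L1,L2,L3,a,b=P
    r=lambda ax,v:R.from_euler(ax,v).as_matrix()
    A=r('z',s[0]*q[0])@r('y',q[1])@r('z',s[1]*q[2]); p=np.array([0,0,z0])+A@[a,0,L1]
    A=A@r('y',q[3]); p=p+A@[-a+0*b,0,0]
    A=A@r('z',s[2]*q[4]); p=p+A@[0,0,L2]
    A=A@r('y',q[5]); p=p+A@[b,0,L3]
    return p,A
if __name__=="__main__":
    for s in itertools.product([-1],[1,-1],[1,-1]):
        f=lambda P:np.concatenate([fk(q,P,s)[0]-x for q,x in D]+[.01*np.array(P[4:])])
        o=least_squares(f,[.3,.4,.4,.25,0,0]); print(s,o.x.round(3),np.abs(o.fun).max().round(4))
E
python3 kin.py
```

```text
(-1, 1, 1) [-1.451  1.572 -0.013  0.118  0.667  0.902] 0.2322
(-1, 1, -1) [-0.984 -0.187  0.017 -1.222  0.413 -0.033] 0.29
(-1, -1, 1) [0.031 0.548 0.357 0.212 0.106 0.055] 0.0418
(-1, -1, -1) [ 0.482  0.401  0.485  0.366 -0.083 -0.118] 0.0507
```

```bash
cat > kin.py <<'E'
import numpy as np, itertools
from scipy.optimize import least_squares
from scipy.spatial.transform import Rotation as R
D=[([-1.2736,.4352,.025,1.5741,-.0116,1.134,-.0751],[.2433,.5755,.2265]),
([-0.042,.194,.163,1.73,-.033,1.221,1.719],[.5052,-.1007,.3028]),
([-.273,.456,.449,1.387,-.198,1.343,.201],[.6539,-.0604,.3088]),
([-.3,.4,.44,1.63,-.18,1.15,.21],[.6006,-.0604,.2436]),
([-.37,.05,.43,2.18,-.09,.53,.14],[.5166,-.0609,.2248])]
def fk(q,P,s):
    z0,L1,L2,L3,a,b,c,x0=P
    r=lambda ax,v:R.from_euler(ax,v).as_matrix()
    A=r('z',s[0]*q[0]); p=np.array([0,0,z0])+A@[x0,c,0]
    A=A@r('y',q[1])@r('z',s[1]*q[2]); p=p+A@[a,0,L1]
    A=A@r('y',q[3]); p=p+A@[-a,0,0]
    A=A@r('z',s[2]*q[4]); p=p+A@[0,0,L2]
    A=A@r('y',q[5]); p=p+A@[b,0,L3]
    return p,A
S=(-1,-1,-1)
def fit(s=S):
    f=lambda P:np.concatenate([fk(q,P,s)[0]-x for q,x in D]+[.005*np.array(P[4:])])
    return least_squares(f,[.3,.4,.4,.25,0,0,0,0])
if __name__=="__main__":
    for s in itertools.product([-1],[1,-1],[1,-1]):
        o=fit(s); print(s,o.x.round(3),np.abs(o.fun[:15]).max().round(4),[fk(q,o.x,s)[1][:,2].round(2).tolist() for q,_ in D[:2]+D[4:]])
E
python3 kin.py
```

```text
(-1, 1, 1) [-0.169  0.413 -0.037 -0.061 -0.022  0.267 -0.078  0.735] 0.0496 [[-0.0, -0.0, -1.0], [-0.0, 0.0, -1.0], [0.28, 0.25, -0.93]]
(-1, 1, -1) [-0.105  0.441 -0.063  0.013 -0.07   0.276 -0.077  0.825] 0.0502 [[-0.02, 0.0, -1.0], [-0.01, 0.06, -1.0], [0.22, 0.32, -0.92]]
(-1, -1, 1) [-0.028  0.538  0.289  0.162  0.099  0.094 -0.058  0.105] 0.0202 [[0.02, -0.01, -1.0], [-0.01, -0.06, -1.0], [0.37, -0.09, -0.92]]
(-1, -1, -1) [ 0.27   0.544  0.428  0.353 -0.001  0.001 -0.053  0.002] 0.0045 [[-0.0, -0.0, -1.0], [-0.0, -0.0, -1.0], [0.38, 0.0, -0.93]]
```

```bash
cat > ik.py <<'E'
from kin import *
from h import bar,tilt,tan
P=fit().x
lo=np.array([-2.62,-.44,-1.27,.08,-1.32,.12]);hi=np.array([2.62,2.09,1.32,2.57,4.46,2.0])
def ik(th,ph,q0):
    Rt=tilt(ph); t=bar(th)+Rt[:,0]*.019
    def f(q):
        p,A=fk(list(q)+[0],P,S); return np.concatenate([(p-t)*10,(A[:,2]-Rt[:,0])*3,.002*(q-q0)])
    o=least_squares(f,np.clip(q0,lo+.001,hi-.001),bounds=(lo,hi)); p,A=fk(list(o.x)+[0],P,S)
    return o.x,np.linalg.norm(p-t)*1000,np.degrees(np.arccos(min(1,A[:,2]@Rt[:,0])))
for ph in (0,10,20,25,30,35,40,50):
    q=np.array([-.37,.05,.43,2.18,-.09,.53])
    for th in (60,80,100,122):
        q,e,a=ik(th,ph,q)
        print(ph,th,q.round(2),round(e,1),round(a,1))
E
python3 ik.py
```

```text
0 60 [-0.34  0.25  0.45  1.88 -0.13  1.04] 0.0 0.0
0 80 [-0.35  0.22  0.44  2.01 -0.12  0.94] 0.0 0.0
0 100 [-0.34  0.25  0.44  2.11 -0.14  0.81] 0.0 0.0
0 122 [-0.31  0.33  0.42  2.19 -0.21  0.66] 0.0 0.0
10 60 [-0.36  0.15  0.45  2.01 -0.11  0.82] 0.0 0.0
10 80 [-0.36  0.13  0.44  2.13 -0.11  0.72] 0.0 0.0
10 100 [-0.35  0.16  0.43  2.24 -0.15  0.59] 0.0 0.0
10 122 [-0.29  0.25  0.39  2.32 -0.27  0.43] 0.0 0.0
20 60 [-0.37  0.07  0.43  2.15 -0.1   0.59] 0.0 0.0
20 80 [-0.36  0.04  0.43  2.27 -0.1   0.49] 0.0 0.0
20 100 [-0.34  0.09  0.42  2.37 -0.19  0.35] 0.0 0.0
20 122 [-0.16  0.21  0.23  2.44 -0.46  0.17] 0.0 0.0
25 60 [-0.37  0.03  0.43  2.21 -0.1   0.47] 0.0 0.0
25 80 [-0.36  0.01  0.42  2.33 -0.11  0.37] 0.0 0.0
25 100 [-0.32  0.06  0.4   2.44 -0.29  0.22] 0.0 0.0
25 122 [-0.27  0.2   0.37  2.5  -1.32  0.12] 2.1 0.6
30 60 [-0.37  0.    0.42  2.28 -0.11  0.34] 0.0 0.0
30 80 [-0.36 -0.01  0.42  2.4  -0.15  0.23] 0.0 0.0
30 100 [-0.77  0.02  0.92  2.54 -0.94  0.12] 0.0 0.0
30 122 [-0.19  0.17  0.31  2.5  -1.32  0.12] 13.5 4.0
35 60 [-0.37 -0.02  0.42  2.35 -0.17  0.2 ] 0.0 0.0
35 80 [-0.16 -0.01  0.22  2.44 -0.43  0.12] 1.5 0.5
35 100 [-1.1  -0.03  1.32  2.57 -1.32  0.12] 6.3 2.6
35 122 [-0.05  0.15  0.17  2.49 -1.32  0.12] 24.7 7.4
40 60 [-0.1  -0.01  0.18  2.37 -0.65  0.12] 3.3 1.3
40 80 [-0.06 -0.01  0.18  2.47 -1.32  0.12] 7.6 2.8
40 100 [-0.94 -0.07  1.14  2.57 -1.32  0.12] 17.1 6.1
40 122 [ 0.26  0.14 -0.13  2.46 -1.32  0.12] 35.7 10.8
50 60 [ 0.79  0.05 -0.66  2.33 -1.32  0.12] 21.2 6.8
50 80 [ 1.28  0.09 -1.1   2.37 -1.32  0.12] 30.7 8.9
50 100 [ 1.27  0.14 -1.07  2.41 -1.32  0.12] 43.5 12.3
50 122 [ 1.08  0.24 -0.85  2.41 -1.32  0.12] 57.7 17.0
```

Request:
{"fn": "send_rows", "kwargs": {"rows": [[[0,0,0,0,0,0,10],[0,0,0,0,0,0,10],[0,0,0,0,0,0,10],[0,0,0,0,0,0,10],[0,0,0,0,0,0,10],[0,0,0,0,0,0,10],[0,0,0,0,0,0,10],[0,0,0,0,0,0,10]]], "grip_force": 25}}

```text
clock: 26.0
position: [0.518, -0.061, 0.2254]
ee_rot: [-0.012, 1.188, 0.017]
force: [-3.5, -0.3, 10.2]
width: 0.189
```

Run:
```python
from h import *
s,p,Rm=state()
print(s["force"].round(1),p.round(4),s["width"],s["joints"].round(2), "grasp",(p-.019*Rm[:,0]).round(4), "bar60",bar(60).round(4),bar(58).round(4))
rows([60,64,68,72,76,80,84,88,92,96],[22,22,21,20,20,19,18,17,16,15],.00)
```

```text
[-3.5 -0.3 10.2] [ 0.518  -0.061   0.2254] 0.18888547530502472 [-0.37  0.06  0.43  2.17 -0.09  0.54  0.14] grasp [ 0.5109 -0.0611  0.243 ] bar60 [ 0.5105 -0.0615  0.2436] [ 0.5149 -0.0614  0.246 ]
60 22 [-0.7 -0.4 -0.1] [-0.1 -0.1  0.1]
64 22 [  1.1  -0.4 -10.1] [-0.1 -0.1  0.1]
68 21 [  3.5  -0.4 -20.3] [-0.1  0.9  0. ]
72 20 [  6.7  -0.4 -30.2] [-0.1  1.9  0. ]
76 20 [ 10.5  -0.4 -39.6] [-0.1  1.9  0. ]
80 19 [ 14.9  -0.5 -49. ] [-0.1  2.9  0. ]
84 18 [ 20.   -0.5 -58.1] [-0.1  3.9  0. ]
88 17 [ 25.6  -0.5 -66.8] [-0.1  4.9  0. ]
92 16 [ 31.8  -0.5 -75.1] [-0.1  5.9  0. ]
96 15 [ 38.5  -0.5 -83. ] [-0.1  6.9  0. ]
```

Request:
{"fn": "send_rows", "kwargs": {"rows": [[[1,0,-10,0,0,0,10],[3,0,-20,0,1,0,10],[7,0,-30,0,2,0,10],[10,0,-40,0,2,0,10],[15,0,-49,0,3,0,10],[20,0,-58,0,4,0,10],[25,0,-67,0,5,0,10],[25,0,-67,0,5,0,10]]]}}

```text
clock: 26.8
position: [0.4652, -0.0617, 0.1762]
ee_rot: [-0.013, 1.275, 0.017]
force: [5.6, 1.8, 2.3]
width: 0.187
```

Run:
```python
from h import *
s,p,Rm=state()
a,d=snap("side","side18"); cv2.imwrite("pics/side18d.png",cv2.resize(a[120:270,240:390,::-1],None,fx=4,fy=4,interpolation=cv2.INTER_NEAREST))
print(s["force"].round(1),p.round(4),s["width"],s["joints"].round(2), "grasp",(p-.019*Rm[:,0]).round(4), "bar88",bar(88).round(4))
rows([88,92,96,100,104,108,112,114,116,118,120],[17,16,15,14,13,13,12,12,12,12,12],.00)
```

```text
[5.6 1.8 2.3] [ 0.4652 -0.0617  0.1762] 0.1868283706039491 [-0.36  0.08  0.43  2.27 -0.11  0.51  0.16] grasp [ 0.4597 -0.0618  0.1944] bar88 [ 0.4601 -0.0626  0.1948]
88 17 [-0.1 -0.8  0.3] [-0.1 -0.   0. ]
92 16 [ 6.8 -0.8 -7.4] [-0.1  1.   0. ]
96 15 [ 14.1  -0.8 -14.7] [-0.1  2.   0. ]
100 14 [ 22.   -0.8 -21.4] [-0.1  3.   0. ]
104 13 [ 30.3  -0.8 -27.5] [-0.1  4.   0. ]
108 13 [ 39.   -0.8 -32.7] [-0.1  4.   0. ]
112 12 [ 47.9  -0.8 -37.6] [-0.1  5.   0. ]
114 12 [ 52.6  -0.8 -39.7] [-0.1  5.   0. ]
116 12 [ 57.3  -0.8 -41.6] [-0.1  5.   0. ]
118 12 [ 62.   -0.8 -43.3] [-0.1  5.   0. ]
120 12 [ 66.8  -0.8 -44.9] [-0.1  5.   0. ]
```

View pics/side18d.png

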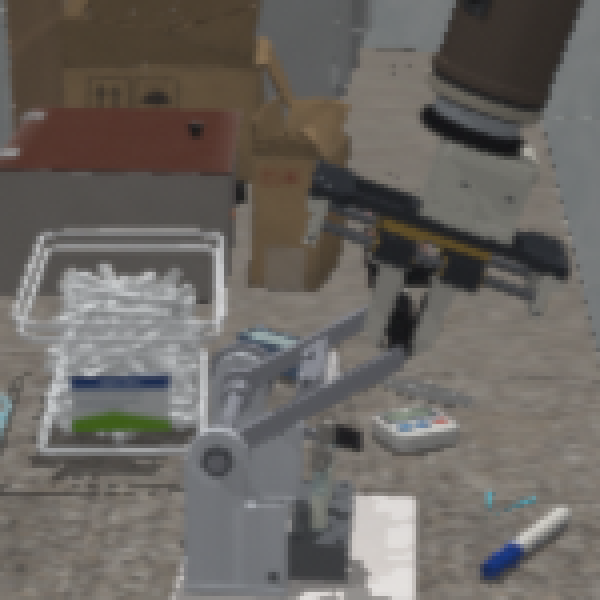

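Request:
{"fn": "send_rows", "kwargs": {"rows": [[[7,0,-7,0,1,0,10],[14,0,-15,0,2,0,10],[22,0,-21,0,3,0,10],[30,0,-27,0,4,0,10],[39,0,-33,0,4,0,10],[48,-1,-38,0,5,0,10],[53,-1,-40,0,5,0,10],[53,-1,-40,0,5,0,10]]], "grip_force": 35}}

```text
clock: 27.65
position: [0.4436, -0.0623, 0.1141]
ee_rot: [-0.014, 1.36, 0.018]
force: [5.8, 6.8, 6.3]
width: 0.187
```

Run:
```python
from h import *
s,p,Rm=state()
a,d=snap("side","side19"); cv2.imwrite("pics/side19d.png",cv2.resize(a[150:270,260:380,::-1],None,fx=5,fy=5,interpolation=cv2.INTER_NEAREST))
print(s["force"].round(1),p.round(4),s["width"],s["joints"].round(2), "grasp",(p-.019*Rm[:,0]).round(4), "bar114",bar(114).round(4))
rows([114,116,118,120,121,122],[12]*6,.00)
```

```text
[5.8 6.8 6.3] [ 0.4436 -0.0623  0.1141] 0.18702045941540033 [-0.31  0.2   0.39  2.32 -0.23  0.43  0.29] grasp [ 0.4397 -0.0623  0.1327] bar114 [ 0.4388 -0.063   0.1332]
114 12 [-0.4 -0.7 -0.8] [-0.   0.1 -0. ]
116 12 [ 4.4 -0.7 -2.3] [-0.   0.1 -0. ]
118 12 [ 9.3 -0.7 -3.6] [-0.   0.1 -0. ]
120 12 [14.3 -0.7 -4.7] [-0.   0.1 -0. ]
121 12 [16.7 -0.7 -5.2] [-0.   0.1 -0. ]
122 12 [19.2 -0.7 -5.7] [-0.   0.1 -0. ]
```

View pics/side19d.png

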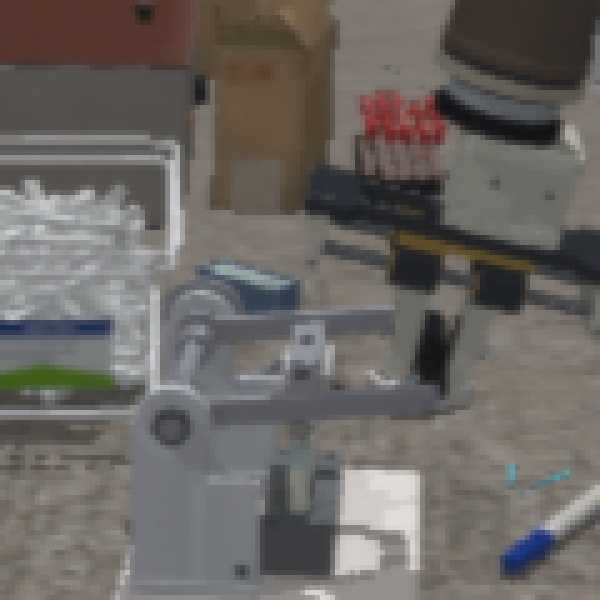

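Request:
{"fn": "send_rows", "kwargs": {"rows": [[[2,1,-1,0,0,0,10],[5,1,-2,0,0,0,10],[8,1,-3,0,0,0,10],[10,1,-4,0,0,0,10],[12,1,-4,0,0,0,10],[14,1,-5,0,0,0,10],[16,1,-5,0,0,0,10],[17,1,-5,0,0,0,10]]]}}

```text
clock: 28.5
position: [0.4429, -0.0621, 0.0974]
ee_rot: [-0.013, 1.358, 0.017]
force: [1.8, 2.2, 14.9]
width: 0.182
```

Run:
```python
from h import *
s,p,Rm=state()
a,d=snap("side","side20"); cv2.imwrite("pics/side20d.png",cv2.resize(a[170:270,280:380,::-1],None,fx=6,fy=6,interpolation=cv2.INTER_NEAREST))
print(s["force"].round(1),p.round(4),s["width"],s["joints"].round(2), "grasp",(p-.019*Rm[:,0]).round(4), "bar120",bar(120).round(4))
```

```text
[ 1.8  2.2 14.9] [ 0.4429 -0.0621  0.0974] 0.18219338011911365 [-0.28  0.23  0.36  2.34 -0.27  0.38  0.33] grasp [ 0.4389 -0.0622  0.116 ] bar120 [ 0.438 -0.063  0.118]
```

View pics/side20d.png

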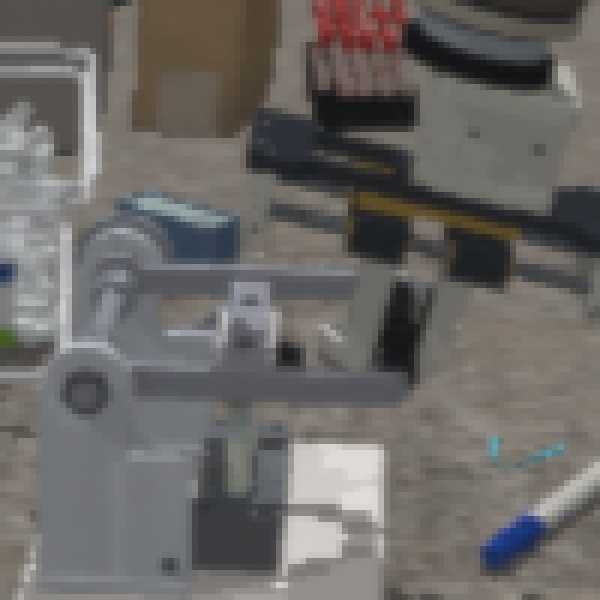

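Request:
{"fn": "send_rows", "kwargs": {"rows": [[[0,0,0,0,0,0,10],[1,0,0,0,0,0,10],[1,0,0,0,0,0,10],[2,0,0,0,0,0,10],[2,0,0,0,0,0,10],[3,0,-1,0,0,0,10],[3,0,-1,0,0,0,10],[3,0,-1,0,0,0,10]]], "grip_force": 45}}

```text
clock: 29.35
position: [0.4431, -0.0621, 0.0954]
ee_rot: [-0.012, 1.356, 0.017]
force: [-5.2, 2.7, 37.3]
width: 0.184
```

Run:
```python
from h import *
s,p,Rm=state()
a,d=snap("side","side21"); P=cloud("side",d)
print(s["force"].round(1),p.round(4),s["width"], "grasp",(p-.019*Rm[:,0]).round(4))
# bar: dark pixels near
m=(a.max(2)<60)&(np.abs(P[...,0]-.438)<.03)&(np.abs(P[...,1]+.062)<.06)&(np.abs(P[...,2]-.12)<.03); print(m.sum(),P[m].mean(0),P[m].min(0),P[m].max(0))
# near lever arm: left arm y~0
m=(np.abs(P[...,1]-.0)<.012)&(P[...,0]<.55)&(P[...,0]>.45)&(np.abs(P[...,2]-.12)<.03)
q=P[m]; print(m.sum(),np.polyfit(q[:,0],q[:,2],1),q.mean(0))
```

```text
[-5.2  2.7 37.3] [ 0.4431 -0.0621  0.0954] 0.18410177484900295 grasp [ 0.4391 -0.0622  0.114 ]
81 [ 0.43852015 -0.04889565  0.12439243] [ 0.42781474 -0.10866476  0.11540271] [ 0.44818227 -0.00257044  0.14230708]
180 [0.0123113  0.11222598] [0.49858794 0.0081049  0.11836424]
```

Request:
{"fn": "send_rows", "kwargs": {"rows": [[[-1,0,0,0,0,0,10],[-1,0,0,0,0,0,10],[-1,0,0,0,0,0,10],[-1,0,0,0,0,0,10],[-1,0,0,0,0,0,10],[-1,0,0,0,0,0,10],[-1,0,0,0,0,0,10],[-1,0,0,0,0,0,10]]]}}

```text
clock: 30.2
position: [0.4431, -0.0621, 0.096]
ee_rot: [-0.013, 1.356, 0.017]
force: [0.8, 1.6, 24.7]
width: 0.18
```

Run:
```python
from h import *
s,p,Rm=state()
a,d=snap("side","side22"); cv2.imwrite("pics/side22d.png",cv2.resize(a[190:270,290:370,::-1],None,fx=7,fy=7,interpolation=cv2.INTER_NEAREST))
P=cloud("side",d)
print(s["force"].round(1),p.round(4),s["width"], "grasp",(p-.019*Rm[:,0]).round(4))
m=(np.abs(P[...,1]-.0)<.012)&(P[...,0]<.55)&(P[...,0]>.45)&(np.abs(P[...,2]-.12)<.03)
q=P[m]; print(m.sum(),np.polyfit(q[:,0],q[:,2],1))
for nm in("catch_tab","lever_grip"):
    for r in finder.place_of("side",nm)[:2]: print(nm,np.round(r["xy"],1),r["confidence"])
print("exp pad",proj("side",[.501,-.161,.068]),"grip",proj("side",[.438,-.063,.117]))
snap("top","top22")
```

```text
[ 0.8  1.6 24.7] [ 0.4431 -0.0621  0.096 ] 0.18034402430463006 grasp [ 0.439  -0.0622  0.1145]
182 [0.00226638 0.11789877]
catch_tab [297.3 223.6] 0.44
catch_tab [327.6 226.7] 0.41
lever_grip [348.4 224.4] 0.72
lever_grip [310.6 221.5] 0.7
exp pad [326.76050115 227.34064639] grip [346.43244425 225.77750043]
```

View pics/side22d.png

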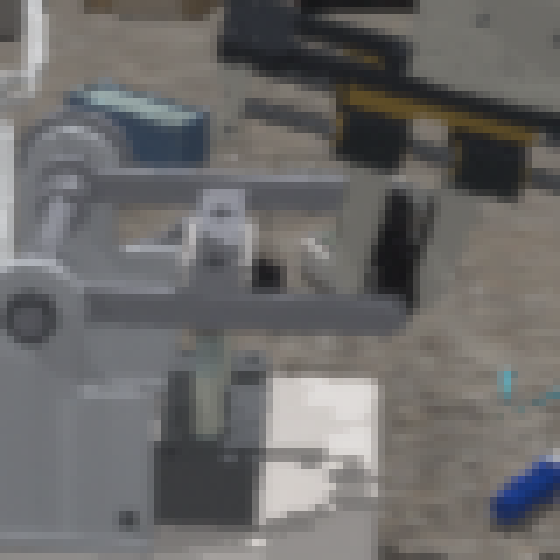

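View pics/top22.png

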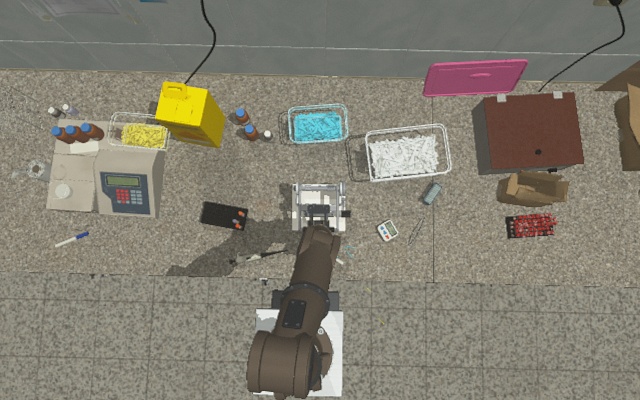

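Run:
```python
from h import *
print(arm.sign_off())
```

```text
the job is handed in; nothing more can be done
None
```

The job is handed in at about 30 s of the 72 s, with the arm still gripping the lever and holding it down.

**What I did:**
1. Set both proud-stoppered tubes into the bores, right first, then left.
2. Pressed the thumb catch down to its stop with shut fingers.
3. Swung the lever over with the gripper, closed on the crossbar partway, and pushed it to the end.

**Last checks:**
- **Lever:** its arms looked level, with a fitted slope of 0 to 0.7 degrees. The downward reaction rose from 15 N to 37 N over the last 2 mm, which points to both stoppers being home. I then eased off to a steady 25 N.
- **Tubes:** both stood upright in the bores when I let them go. In the last picture only the left one could be seen clearly, and it was still upright.
- **Catch:** the pad was about 1–2 pixels from where it should be when fully down.
- **Bystanders:** the timer and slide box looked unmoved. The arm hid part of the pen and the pipette in the last top view, but neither looked shifted.

**Weak points:**
- I judged the stoppers home from the force and the lever angle, because the presser plate hides them.
- The fingers pushed the catch with a brief reading of about 42 N, slightly harder than I meant to. The 40 N limit is stated for the arm and the gripper's body, so it may not apply to the fingers.
- The finder's first answer for the catch pad in the last picture was wrong. Its second answer, with almost the same confidence, matched the expected place.

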